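# Weigh the sample pail on the spring balance

### The arm

A 6-joint arm with a two-finger parallel gripper is mounted at the origin on the work surface. World frame = base frame: x ahead of the robot, y to its left, z up, the work surface at z = 0. Lengths are in m, angles in rad, forces in N, time in s.
With the tool pointing down it reaches from about 0.375 to 0.9 m from the base axis. Payload 3.1 kg.
Tool frame: the origin (TCP) lies midway between the tips of the shut fingers; the grasp point (between the pads) lies 19 mm behind it; z points along the fingers, y is the direction in which the jaws open and shut (so a half turn about z gives the same grasp; the last joint's range is limited). The gripper opens to 85 mm and grips with 20 to 120 N. Pads are 22 mm wide; open, the fingers measure 114 mm over their backs; the gripper's body (76 mm by 85 mm) begins 54 mm behind the grasp point. The pads swing forward as they close: fully open they stand 13 mm farther back than shut.
Start: joints at [-1.51, 0.527, 1.433, -0, 1.181, -0.178], TCP at [0.148, -0.607, 0.231] pointing down, gripper open.
Joint ranges: [-3.08, 3.08], [-0.75, 2.2], [0.22, 2.44], [-1.43, 4.57], [0, 2.65], [-2.85, 2.85]. Speed limits (rad/s): [2.79, 2.79, 3.14, 3.14, 3.14, 3.14].

### API

Orientations are given as a unit quaternion [x, y, z, w].
In Python, from station import manip gives the robot as it stands.
- The arm moves only by the tool servo_tool, never from a script. Its argument "increments" is a list of rows, each an object with "hand": the closure, from 0 (fully open) to 1 (shut); "travel": the shift along the tool's x, y, z in mm, a list of three; "yaw": the turn about the tool's z in degrees. A call has 1 to 20 rows; each row shifts and turns the commanded pose from where the row before left it, along the tool's axes as they then stand; what a row does not reach is not made up. A row lasts 1/10 s, in which the tool goes at most 50 mm and 8.59 degrees, less where a joint would pass 70% of its speed; a pose out of reach is approached as far as the arm can. A call with a gripper value outside its range is refused whole. The fingers move at their own pace and stop on an object; "newtons" is the grip in N (left out, the last holds). Time passes only in rows, so rows that do not move let the fingers close. It gives the time, the measured TCP pose, the force and the opening at its end, in the units of the state.
- manip.sense(): the state, without advancing time (a new reading comes with each control period).
- manip.snapshot(name): name is "scene" or "top" or "wrist"; returns a dict with "pixels" (400x640x3 uint8, blue, green, red), "fx", "fy", "cx", "cy" (pixels), "R" (3x3) and "t" (3): a world point X has camera coordinates R X + t. Camera axes: x right, y down, z forward; pixel columns grow to the right and rows downward; lengths in m; the calibration is good to about 2 mm. A picture is of the moment at which its call begins. There is no depth.
- manip.sign_off(): hands the job in, once; it reports no verdict.
The state is a dict: "t": time; "q": joint angles; "qd": joint speeds; "tau": joint torques, N m; "tcp_pos": TCP position; "tool_rot": TCP orientation; "force": force on the tool from outside, world axes, zero at the start; "ft_torque": the same for the moment, N m; "finger_gap": opening from 0.0 (shut) to 1.0 (fully open).
Only numpy, scipy, OpenCV 4.12 (cv2) and the standard library are available. Lean on these libraries where they do the work, as an engineer would, in place of code of your own. Each camera call takes 0.05 s, during which the arm holds its last target.

### The job

Weigh the lidded sample pail on the spring balance: with the pail standing on the bench, swing its folded-down bail upright without tipping or dragging the pail, then lift the pail level by the bail and hang it on the balance's hook by the bare middle of the bail. Let the balance take the weight slowly, so that its pointer never jerks, bounces or runs past the end of the scale, and leave the pail hanging free and still. Do not knock the stand, and leave the other things on the bench where they are.

Things in the scene. Friction and masses are not known exactly. Their poses are not given: they have to be found in the camera images.
- pail_center (a point): Centre of the loose steel sample pail, 45 mm above its underside: round, 80 mm across the foot, 95 mm across the blue lid, 90 mm tall to the lid's rim. Contents unknown: pail with bail weighs 1.4 to 7.3 N. z is up; x runs along the bail's pivot line, roughly away from the robot. Two ears at x = +-49 mm rise to 107 mm above the underside.
- pail_pivot (a point): Middle of the bail's pivot line, on the pail's axis 98 mm above its underside; turns with the pail, x along the line. The wire's ends pivot at x = +-54 mm.
- bail (a joint): Angle of the wire bail about the pivot line, rad: 0 = folded down to the pail's -y side, 10 degrees above level; 1.396 = upright, straight above the pail; 2.79 = folded to the +y side. The ears are stiff (0.012 N m), so it stays where it is left.
- bail_mid (a point): Middle of the bail's top bar, on the wire's axis. The bar is straight, 84 mm long, parallel to the pivot line and 60 mm from it; x runs along it. Its 5 mm wire is bare within 12 mm of this point: the hook goes here. From 12 to 44 mm out on either side it carries a black vinyl sleeve 8 mm thick to grip.
- sleeve_near (a point): Middle of the sleeve at the robot's end of the bar, on the bar's axis, 28 mm from bail_mid along the bail's -x. Gripped here, the bare middle stays free for the hook.
- balance (a joint): Stretch of the spring balance, m: 0 = unloaded, hook fully up; grows as the hook is drawn down. The scale ends at 0.098 m (10 N), 100 N per metre, so the pail will draw it to between 0.014 and 0.073 m. The hook must never be moved, nor let jump, faster than 0.08 m/s.
- hook_seat (a point): Where the axis of the bail's bare wire lies when seated in the balance's hook; sinks as the spring stretches, 280 mm above the bench when unloaded. z is up; x, roughly away from the robot, is the direction along which the bail's bar must lie. The J hook of 4.4 mm steel wire lies across x and opens to its -y side; the bare wire goes over the tip from the -y side, then down into the seat.
- hook_tip (a point): Upper end of the hook's upturned tip: 11.5 mm to the -y side of hook_seat and 15 mm above it. The mouth between tip and shank is 15 mm wide. The shank rises at y = +8.5 mm to 34 mm above hook_seat, then bends to the middle and goes on as a straight vertical rod up into the balance.
- stand_foot (a point): Foot of the fixed retort stand, on the bench straight under the hook; axes as the hook's. Base plate 12 mm thick, x -50 to +180 mm, y -70 to +70 mm; upright rod 12 mm thick, 670 mm high, at x = +140 mm.
- balance_tube (a point): Lower end, 385 mm above the bench, of the balance's case (white scale plate, red pointer), 29 mm thick, which goes up 200 mm on the hook's axis. A gripper at the hook must lean back towards the robot (20 to 45 degrees) to keep clear of the case and the rod below it.
- dropper_mid (a point): Loose amber dropper bottle with red bulb, 44 mm across, 118 mm tall; the point lies 40 mm above its foot. Leave alone.
- beaker_mid (a point): Loose glass beaker, 72 mm across, 90 mm tall; the point is its centre. Leave alone.
- jar_mid (a point): Loose white jar with yellow label, 48 mm across, 60 mm tall; the point is its centre. Leave alone.
Not all that is in view belongs to the job. What is shaped like the part that bears pail_center but orange or red is not meant.

How it is judged:
By the outcome, as a careful person would: the job done as asked, in the order asked, and still so for the second after the job is handed in, with the robot touching nothing.
It also fails if it takes over 72 s, if anything falls off the work surface, if the arm or the gripper's body presses on something with over 40 N, if the wrist force passes 120 N, or if a joint passes its speed limit or range.

## Working session

There is one attempt and no reset: what is moved stays moved. The work goes in short steps, Python scripts to look and compute and a tool call to move; the robot and the scene stay as the last step left them, time stands still between calls to the robot, and variables do not carry over. Pictures are saved under pics/ and viewed, and the job is handed in when it is done.

Besides the shell and the picture viewer there is one more tool, called after ">>>" by a JSON object that holds its "api" and its "payload". servo_tool: Moves the arm, as the interface text tells. Its arguments: {"type":"object","properties":{"increments":{"type":"array","items":{"type":"object","properties":{"hand":{"type":"number"},"travel":{"type":"array","items":{"type":"number"}},"yaw":{"type":"number"}}}},"newtons":{"type":"number"}},"required":["increments"]}

```bash
ls; mkdir -p pics
cat > h.py <<'E'
import numpy as np, cv2
from station import manip
def snap(n,f):
    s=manip.snapshot(n); cv2.imwrite('pics/'+f+'.png',s['pixels'])
    np.savez('pics/'+f+'.npz',**{k:np.array(s[k]) for k in s}); return s
def ld(f): return np.load('pics/'+f+'.npz')
def ray(s,u,v):
    R=np.array(s['R']);t=np.array(s['t']); d=np.array([(u-s['cx'])/s['fx'],(v-s['cy'])/s['fy'],1.]); 
    d=R.T@d; return -R.T@t, d/np.linalg.norm(d)
def onz(s,u,v,z):
    c,d=ray(s,u,v); return c+d*(z-c[2])/d[2]
def tri(l):
    A=np.zeros((3,3));b=np.zeros(3)
    for s,u,v in l:
        c,d=ray(s,u,v);P=np.eye(3)-np.outer(d,d);A+=P;b+=P@c
    X=np.linalg.solve(A,b); return X,[np.round(proj(s,X)-[u,v],1) for s,u,v in l]
def proj(s,X):
    p=np.array(s['R'])@np.array(X)+np.array(s['t']); return np.array([s['fx']*p[0]/p[2]+s['cx'],s['fy']*p[1]/p[2]+s['cy']])
E
python3 - <<'E'
from h import *
for n in ['scene','top','wrist']:
    s=snap(n,n+'0'); print(n,s['fx'],s['cx'],s['cy'],-np.array(s['R']).T@np.array(s['t']))
print(manip.sense())
E
```

```text
pics
scene 457.2512591060114 325.05665979965437 197.0576866060545 [ 1.18572804 -0.7096666   1.10078105]
top 505.4321499476483 322.98766128470385 200.70164436858306 [0.34049459 0.05995027 1.43441561]
wrist 322.25846184153016 321.13268791088365 195.21020876954802 [ 0.22201685 -0.58812098  0.37379504]
{'t': 0.15, 'q': array([-1.51053157e+00,  5.28267386e-01,  1.43358993e+00, -1.34777943e-06,
        1.18140545e+00, -1.78488525e-01]), 'qd': array([ 0.0001825 , -0.00213461, -0.0042597 ,  0.00153394, -0.00097683,
        0.00020568]), 'tau': array([ 6.34961689e-04, -4.42743480e+01, -1.78275293e+01, -2.44275507e-04,
        5.64509523e-03, -1.20990842e-05]), 'tcp_pos': array([ 0.14780936, -0.60671497,  0.2305551 ]), 'tool_rot': array([ 9.92882690e-01,  1.19093522e-01,  4.87107001e-05, -8.33631759e-04]), 'force': array([0.1319823 , 0.24655048, 0.65185769]), 'ft_torque': array([-0.01737158, -0.01916814, -0.0308781 ]), 'finger_gap': 0.9995504564417901}
```

View pics/scene0.png

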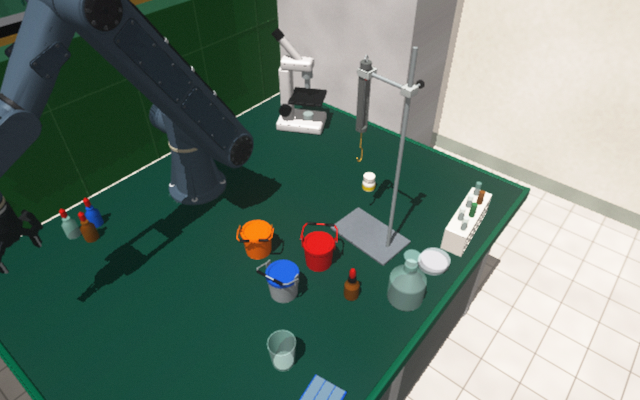

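View pics/top0.png

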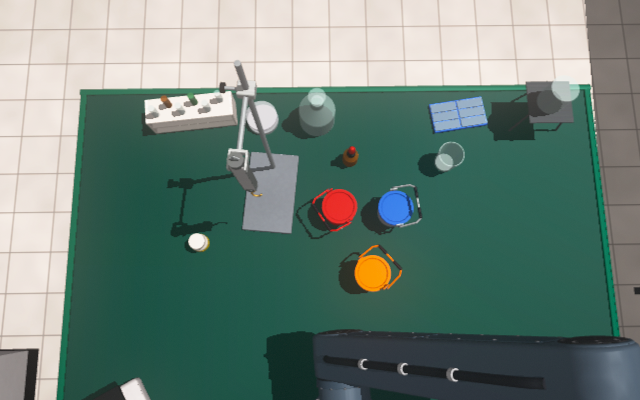

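View pics/wrist0.png

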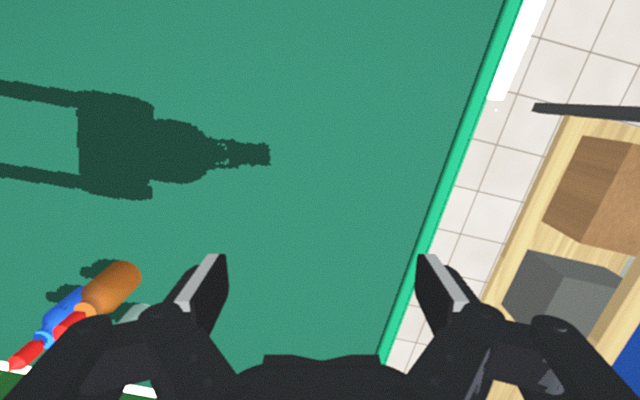

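Run:
```python
from h import *
s=ld('scene0');t=ld('top0')
for nm,d,(x,y,w,h) in [('sA',s,(220,190,160,130)),('sB',s,(330,40,100,230)),('tA',t,(270,130,210,170)),('tB',t,(150,50,160,220))]:
    c=d['pixels'][y:y+h,x:x+w]; k=min(800/w,600/h); k=int(k); cv2.imwrite('pics/%s.png'%nm,cv2.resize(c,None,fx=k,fy=k,interpolation=cv2.INTER_CUBIC)); print(nm,k)
for nm,d in (('s',s),('t',t)):
    hsv=cv2.cvtColor(d['pixels'],cv2.COLOR_BGR2HSV)
    m=cv2.inRange(hsv,(108,170,90),(122,255,255))
    n,l,st,ce=cv2.connectedComponentsWithStats(m)
    for i in range(1,n):
        if st[i,4]>40: print(nm,st[i],ce[i])
```

```text
sA 4
sB 2
tA 3
tB 2
s [ 85 206  17  22 211] [ 93.03791469 216.23696682]
s [265 259  35  24 553] [282.32730561 270.36528029]
s [266 278  28  10  78] [276.57692308 283.65384615]
t [434 126  41   7  51] [452.7254902  128.96078431]
t [378 191  35  34 922] [395.11062907 207.25488069]
```

View pics/sA.png

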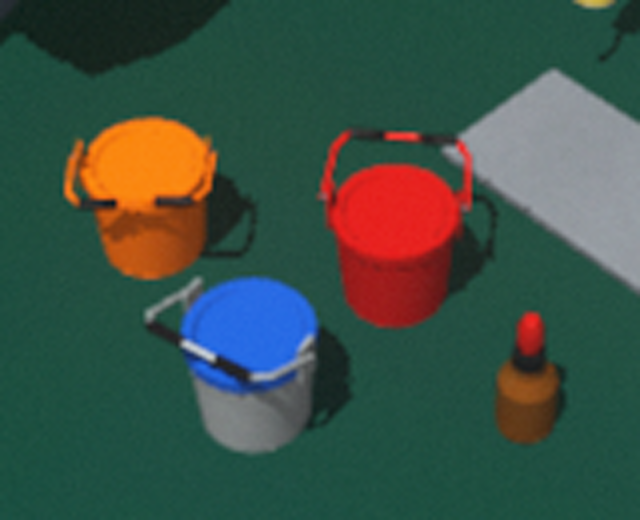

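View pics/tA.png

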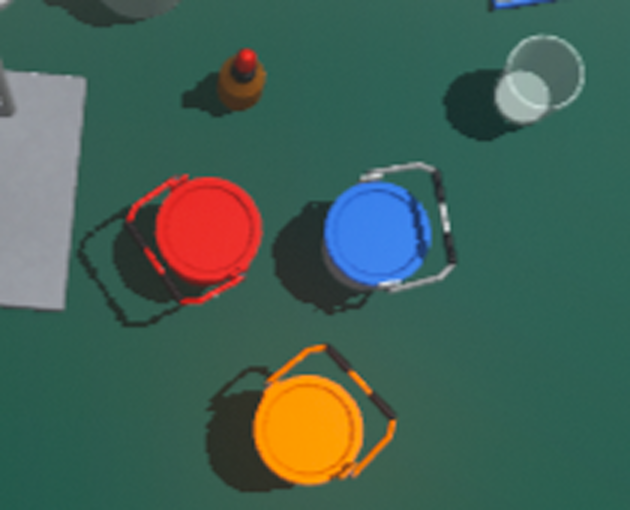

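View pics/sB.png

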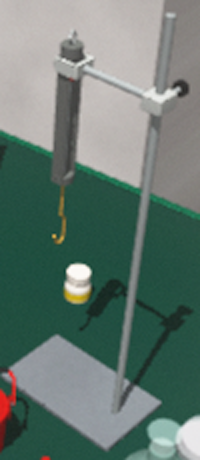

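View pics/tB.png

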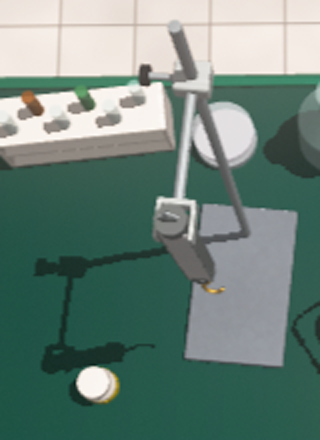

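Run:
```python
from h import *
s=ld('scene0');t=ld('top0')
r=lambda a:np.round(a,4)
def ell(d,lo,hi,box,n):
    hsv=cv2.cvtColor(d['pixels'],cv2.COLOR_BGR2HSV);m=cv2.inRange(hsv,lo,hi);x,y,w,h=box
    k=np.zeros_like(m);k[y:y+h,x:x+w]=m[y:y+h,x:x+w];c,_=cv2.findContours(k,0,1);c=cv2.convexHull(np.vstack(c))
    e=cv2.fitEllipse(c);print(n,e);return e[0]
a=ell(t,(105,120,60),(125,255,255),(370,180,60,50),'top');b=ell(s,(108,150,60),(122,255,255),(255,255,60,40),'sc')
print('pail lid top',r(onz(t,*a,.09)),'scene',r(onz(s,*b,.085)),tri([(t,*a),(s,*b)]))
# bail
print('bail bar',[r(onz(t,270+u/3,130+v/3,.108)) for u,v in [(437,170),(452,262),(445,218)]])
sb=[(147,320),(250,378),(198,350)]
for (u,v),(p,q) in zip([(452,262),(437,170),(445,218)],[(150,324),(248,374),(199,350)]): print(tri([(t,270+u/3,130+v/3),(s,220+p/4,190+q/4)]))
pl=[r(onz(t,150+u/2,50+v/2,.012)) for u,v in [(203,205),(297,212),(283,366),(186,357)]];print('plate',pl,r(np.mean(pl,0)))
pl=np.array(pl);
print('sizes',np.linalg.norm(pl[0]-pl[1]),np.linalg.norm(pl[1]-pl[2]))
ex=(pl[0]+pl[1]-pl[2]-pl[3])[:2];ex/=np.linalg.norm(ex);ey=np.array([-ex[1],ex[0]]);print('yaw',np.degrees(np.arctan2(ex[1],ex[0])))
f=pl.mean(0)[:2]-.065*ex;print('stand foot',f)
# scene view plate
ps=[r(onz(s,330+u/2,40+v/2,.012)) for u,v in [(53,336),(161,403),(107,449)]];print(ps)
for z in (.28,):
  X=np.array([*f,z]);print('seat proj',proj(t,X),proj(s,X)); X[2]=.385;print('tube',proj(t,X),proj(s,X));X[2]=.585;print('tubetop',proj(t,X),proj(s,X))
for n,(u,v) in dict(jar=(199,242)).items(): print(n,onz(t,u,v,.06))
for n,(u,v) in dict(dropper=(350,152),beaker=(450,155),red=(339,208),orange=(373,273)).items(): print(n,onz(t,u,v,.09))
```

```text
top ((395.2566833496094, 207.29754638671875), (34.31221008300781, 35.65037155151367), 103.20299530029297)
sc ((281.822265625, 273.2833251953125), (28.187711715698242, 33.98876953125), 82.38162994384766)
pail lid top [ 0.5774 -0.1498  0.09  ] scene [ 0.5781 -0.1486  0.085 ] (array([ 0.57850459, -0.14989163,  0.0864116 ]), [array([-0.2, -0.2]), array([-0.2,  0. ])])
bail bar [array([ 0.6299, -0.2043,  0.108 ]), array([ 0.5463, -0.2136,  0.108 ]), array([ 0.586 , -0.2093,  0.108 ])]
(array([ 0.54478065, -0.20851043,  0.12570747]), [array([-0.6, -0.5]), array([-0.7,  0.1])])
(array([ 0.62670265, -0.19877965,  0.12864332]), [array([-0.6, -0.5]), array([-0.7,  0.1])])
(array([ 0.58483735, -0.20372735,  0.12493872]), [array([-0.9, -0.7]), array([-1.1,  0.1])])
plate [array([0.7585, 0.2509, 0.012 ]), array([0.7464, 0.114 , 0.012 ]), array([0.521 , 0.1349, 0.012 ]), array([0.5355, 0.2722, 0.012 ])] [0.6404 0.193  0.012 ]
sizes 0.13743369310325618 0.2263668924555885
yaw -5.376407412990184
stand foot [0.57563596 0.19909039]
[array([0.5379, 0.2679, 0.012 ]), array([0.7668, 0.2505, 0.012 ]), array([0.7527, 0.1149, 0.012 ])]
seat proj [257.75826684 195.56041704] [357.57933925 159.81208549]
tube [251.89624966 185.76090974] [359.50352789 129.99798106]
tubetop [236.91663691 160.7195596 ] [363.81051469  63.26390335]
jar [0.49347554 0.38395368 0.06      ]
dropper [ 0.733933   -0.03109698  0.09      ]
beaker [ 0.72216657 -0.30721578  0.09      ]
red [0.57736311 0.00239196 0.09      ]
orange [ 0.40214995 -0.08387371  0.09      ]
```

Run:
```python
from h import *
for nm,f,(x,y,w,h) in [('hs','scene0',(345,110,40,60)),('ht','top0',(220,140,70,70))]:
    c=ld(f)['pixels'][y:y+h,x:x+w];cv2.imwrite('pics/%s.png'%nm,cv2.resize(c,None,fx=8,fy=8,interpolation=cv2.INTER_CUBIC))
```

```text
(no output)
```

View pics/hs.png

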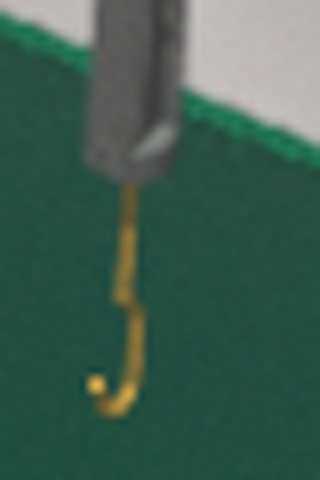

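View pics/ht.png

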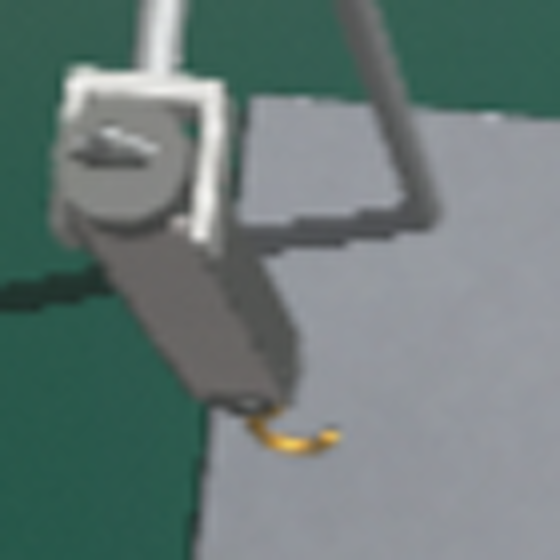

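```bash
python3 - <<'E'
from h import *
s=ld('scene0');t=ld('top0')
g=lambda k,x,y,u,v:((u+.5)/k-.5+x,(v+.5)/k-.5+y)
print('tip',tri([(t,*g(8,220,140,333,437)),(s,*g(8,345,110,96,384))]))
print('bot',tri([(t,*g(8,220,140,290,445)),(s,*g(8,345,110,117,405))]))
for yaw in (6.5,):
  a=np.radians(yaw)
  for pc in ([.578,-.1497],):
    R=np.array([[np.cos(a),-np.sin(a)],[np.sin(a),np.cos(a)]])
    for ang in (0,.17,.35):
      th=np.radians(10)+ang
      for x in (-.042,0,.042):
        p=np.array(pc)+R@[x,-.06*np.cos(th)];X=[*p,.098+.06*np.sin(th)]
        q=proj(t,X);w=proj(s,X);print(ang,x,np.round((q-[270,130]+.5)*3-.5,0),np.round((w-[220,190]+.5)*4-.5))
    for x in (-.049,.049):
        p=np.array(pc)+R@[x,0];X=[*p,.107];q=proj(t,X);w=proj(s,X);print('ear',x,np.round((q-[270,130])*3),np.round((w-[220,190])*4))
E
python3 - <<'E'
import cv2,sys
sys.path.insert(0,'.')
from h import *
for nm,f,(x,y,w,h) in [('ps','pics/scene0.png',(250,250,60,60)),('pt','pics/top0.png',(370,175,60,60))]:
    c=cv2.imread(f)[y:y+h,x:x+w];cv2.imwrite('pics/%s.png'%nm,cv2.resize(c,None,fx=10,fy=10,interpolation=cv2.INTER_CUBIC))
E
```

```text
tip (array([0.57658729, 0.19016148, 0.29368316]), [array([-0.2, -0.3]), array([-0.3,  0.1])])
bot (array([0.57757325, 0.20431486, 0.27639393]), [array([-0.1, -0.1]), array([-0.1,  0. ])])
0 -0.042 [453. 267.] [144. 345.]
0 0 [445. 220.] [193. 372.]
0 0.042 [438. 175.] [243. 399.]
0.17 -0.042 [452. 265.] [145. 333.]
0.17 0 [444. 219.] [194. 360.]
0.17 0.042 [437. 173.] [244. 387.]
0.35 -0.042 [449. 264.] [148. 319.]
0.35 0 [441. 217.] [197. 346.]
0.35 0.042 [434. 171.] [248. 373.]
ear -0.049 [387. 282.] [188. 284.]
ear 0.049 [370. 175.] [302. 344.]
```

View pics/ps.png

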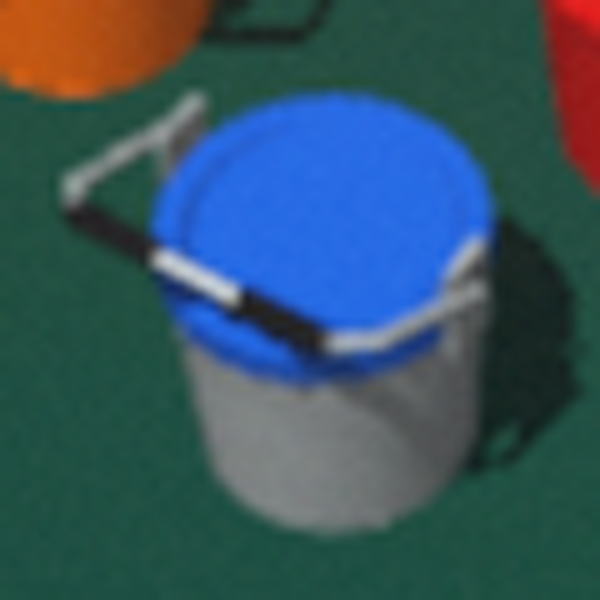

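View pics/pt.png

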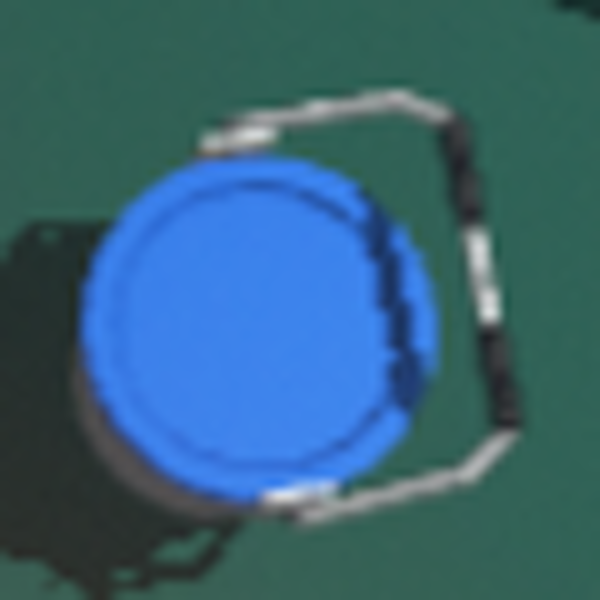

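>>> {"api": "servo_tool", "payload": {"increments": [{"travel": [29, -24, -11], "hand": 1}, {"travel": [29, -24, -11], "hand": 1}, {"travel": [29, -24, -11], "hand": 1}, {"travel": [29, -24, -11], "hand": 1}, {"travel": [29, -24, -11], "hand": 1}, {"travel": [29, -24, -11], "hand": 1}, {"travel": [29, -24, -11], "hand": 1}, {"travel": [29, -24, -11], "hand": 1}, {"travel": [29, -24, -11], "hand": 1}, {"travel": [29, -24, -11], "hand": 1}, {"travel": [29, -24, -11], "hand": 1}, {"travel": [29, -24, -11], "hand": 1}, {"travel": [29, -24, -11], "hand": 1}, {"travel": [29, -24, -11], "hand": 1}, {"travel": [29, -24, -11], "hand": 1}, {"travel": [29, -24, -11], "hand": 1}, {"travel": [29, -24, -11], "hand": 1}, {"travel": [29, -24, -11], "hand": 1}, {"travel": [29, -24, -11], "hand": 1}, {"travel": [29, -24, -11], "hand": 1}]}}

```text
schema error: expected keys hand, travel, yaw
```

>>> {"api": "servo_tool", "payload": {"increments": [{"travel": [29, -24, -11], "hand": 1, "yaw": 0}, {"travel": [29, -24, -11], "hand": 1, "yaw": 0}, {"travel": [29, -24, -11], "hand": 1, "yaw": 0}, {"travel": [29, -24, -11], "hand": 1, "yaw": 0}, {"travel": [29, -24, -11], "hand": 1, "yaw": 0}, {"travel": [29, -24, -11], "hand": 1, "yaw": 0}, {"travel": [29, -24, -11], "hand": 1, "yaw": 0}, {"travel": [29, -24, -11], "hand": 1, "yaw": 0}, {"travel": [29, -24, -11], "hand": 1, "yaw": 0}, {"travel": [29, -24, -11], "hand": 1, "yaw": 0}, {"travel": [29, -24, -11], "hand": 1, "yaw": 0}, {"travel": [29, -24, -11], "hand": 1, "yaw": 0}, {"travel": [29, -24, -11], "hand": 1, "yaw": 0}, {"travel": [29, -24, -11], "hand": 1, "yaw": 0}, {"travel": [29, -24, -11], "hand": 1, "yaw": 0}, {"travel": [29, -24, -11], "hand": 1, "yaw": 0}, {"travel": [29, -24, -11], "hand": 1, "yaw": 0}, {"travel": [29, -24, -11], "hand": 1, "yaw": 0}, {"travel": [29, -24, -11], "hand": 1, "yaw": 0}, {"travel": [29, -24, -11], "hand": 1, "yaw": 0}]}}

```text
t: 2.15
tcp_pos: [0.5984, -0.0022, 0.4514]
tool_rot: [0.993, 0.119, -0.0, -0.0]
force: [0.7, -0.2, 0.5]
finger_gap: 0.001
```

>>> {"api": "servo_tool", "payload": {"increments": [{"travel": [0, 0, 0], "hand": 1, "yaw": 7}, {"travel": [0, 0, 0], "hand": 1, "yaw": 7}, {"travel": [45, 0, 0], "hand": 1, "yaw": 0}, {"travel": [45, 0, 0], "hand": 1, "yaw": 0}, {"travel": [45, 0, 0], "hand": 1, "yaw": 0}, {"travel": [45, 0, 0], "hand": 1, "yaw": 0}, {"travel": [45, 0, 0], "hand": 1, "yaw": 0}, {"travel": [45, 0, 0], "hand": 1, "yaw": 0}, {"travel": [45, 0, 0], "hand": 1, "yaw": 0}, {"travel": [45, 0, 0], "hand": 1, "yaw": 0}, {"travel": [45, 0, 0], "hand": 1, "yaw": 0}]}}

```text
t: 3.25
tcp_pos: [0.8999, -0.0053, 0.3992]
tool_rot: [0.999, -0.003, 0.04, -0.0]
force: [-0.3, -0.9, 0.7]
finger_gap: -0.002
```

Run:
```python
from h import *
from scipy.spatial.transform import Rotation as Ro
s=manip.sense();print(s['t'],s['q'].round(3),s['tcp_pos'].round(4));print(Ro.from_quat(s['tool_rot']).as_matrix().round(3))
```

```text
3.25 [-0.133  0.915  0.22   0.011  1.927  1.448] [ 0.8999 -0.0053  0.3992]
[[ 0.997 -0.006  0.08 ]
 [-0.006 -1.     0.   ]
 [ 0.08  -0.    -0.997]]
```

>>> {"api": "servo_tool", "payload": {"increments": [{"travel": [50, 0, 0], "hand": 1, "yaw": 0}, {"travel": [50, 0, 0], "hand": 1, "yaw": 0}, {"travel": [50, 0, 0], "hand": 1, "yaw": 0}, {"travel": [50, 0, 0], "hand": 1, "yaw": 0}, {"travel": [50, 0, 0], "hand": 1, "yaw": 0}, {"travel": [50, 0, 0], "hand": 1, "yaw": 0}]}}

```text
t: 3.85
tcp_pos: [0.978, -0.0057, 0.352]
tool_rot: [0.991, -0.003, 0.131, 0.0]
force: [-0.3, 0.1, -0.7]
finger_gap: 0.003
```

```bash
cat > st.py <<'E'
from h import *
from scipy.spatial.transform import Rotation as Ro
s=manip.sense();print(s['t'],s['q'].round(3),s['tcp_pos'].round(4),s['finger_gap'].__round__(3),s['force'].round(2));M=Ro.from_quat(s['tool_rot']).as_matrix();print(M.round(3).tolist());z=M[:,2];print('lean',np.degrees(np.arctan2(np.hypot(z[0],z[1]),-z[2])).round(2),'dir',np.degrees(np.arctan2(z[1],z[0])).round(1))
E
python3 st.py
```

```text
3.85 [-0.129  0.978  0.22   0.033  1.682  1.455] [ 0.978  -0.0057  0.352 ] 0.003 [-0.27  0.15 -0.69]
[[0.966, -0.006, 0.259], [-0.005, -1.0, -0.001], [0.259, -0.0, -0.966]]
lean 15.03 dir -0.3
```

>>> {"api": "servo_tool", "payload": {"increments": [{"travel": [49, 0, -10], "hand": 1, "yaw": 0}, {"travel": [49, 0, -10], "hand": 1, "yaw": 0}, {"travel": [49, 0, -10], "hand": 1, "yaw": 0}, {"travel": [49, 0, -10], "hand": 1, "yaw": 0}, {"travel": [49, 0, -10], "hand": 1, "yaw": 0}, {"travel": [49, 0, -10], "hand": 1, "yaw": 0}, {"travel": [49, 0, -10], "hand": 1, "yaw": 0}, {"travel": [49, 0, -10], "hand": 1, "yaw": 0}]}}

```text
t: 4.65
tcp_pos: [1.0203, -0.0058, 0.4426]
tool_rot: [0.967, -0.003, 0.256, 0.001]
force: [-1.0, -0.2, 0.5]
finger_gap: 0.001
```

```bash
python3 st.py
```

```text
4.65 [-0.133  0.909  0.219  0.063  1.5    1.455] [ 1.0203 -0.0058  0.4426] 0.001 [-1.01 -0.22  0.54]
[[0.869, -0.006, 0.494], [-0.005, -1.0, -0.003], [0.494, 0.0, -0.869]]
lean 29.63 dir -0.3
```

>>> {"api": "servo_tool", "payload": {"increments": [{"travel": [-20, 8, -2], "hand": 0.83, "yaw": 0}, {"travel": [-42, 15, -4], "hand": 0.83, "yaw": 0}, {"travel": [-42, 16, -4], "hand": 0.83, "yaw": 0}, {"travel": [-42, 15, -4], "hand": 0.83, "yaw": 0}, {"travel": [-42, 16, -4], "hand": 0.83, "yaw": 0}, {"travel": [-42, 15, -4], "hand": 0.83, "yaw": 0}, {"travel": [-42, 16, -4], "hand": 0.83, "yaw": 0}, {"travel": [-42, 15, -4], "hand": 0.83, "yaw": 0}, {"travel": [-42, 16, -4], "hand": 0.83, "yaw": 0}, {"travel": [-42, 15, -4], "hand": 0.83, "yaw": 0}, {"travel": [-42, 16, -4], "hand": 0.83, "yaw": 0}, {"travel": [-42, 15, -4], "hand": 0.83, "yaw": 0}, {"travel": [-42, 16, -2], "hand": 0.83, "yaw": 0}, {"travel": [-42, 10, 0], "hand": 0.83, "yaw": 0}, {"travel": [-30, 0, 0], "hand": 0.83, "yaw": -4}, {"travel": [0, 0, 0], "hand": 0.83, "yaw": -3.8}, {"travel": [0, 0, 0], "hand": 0.83, "yaw": 0}]}}

```text
t: 6.35
tcp_pos: [0.4799, -0.2071, 0.1919]
tool_rot: [0.965, 0.061, 0.254, 0.019]
force: [0.7, 0.2, 0.8]
finger_gap: 0.171
```

```bash
python3 st.py; python3 -c "
from h import *
for n in ['wrist','scene','top']: snap(n,n+'1')"
```

```text
6.35 [-0.839  0.367  2.075  0.87   0.495 -0.132] [ 0.4799 -0.2071  0.1919] 0.171 [0.72 0.23 0.79]
[[0.864, 0.108, 0.493], [0.127, -0.992, -0.005], [0.488, 0.067, -0.87]]
lean 29.51 dir -0.6
```

View pics/wrist1.png

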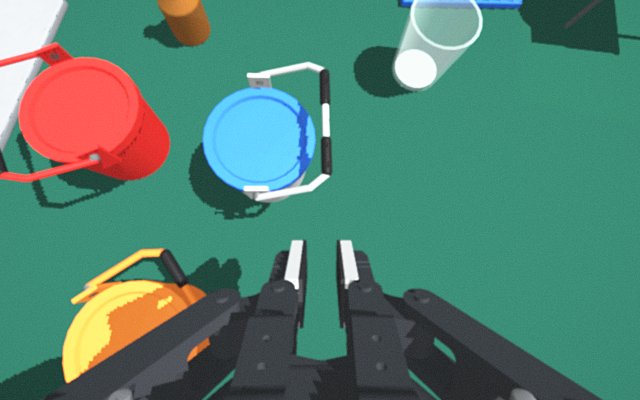

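View pics/scene1.png

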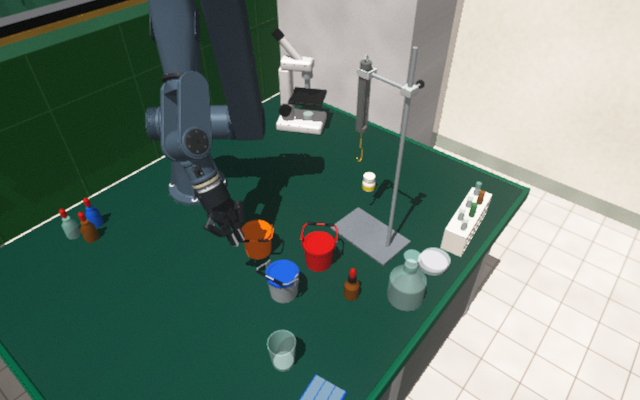

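Run:
```python
from h import *
s=ld('scene0');t=ld('top0');w=ld('wrist1')
g=lambda k,x,y,u,v:((u+.5)/k-.5+x,(v+.5)/k-.5+y)
P={}
for n,a,b,c in [('near',(510,425),(70,205),(327,174)),('bn',(490,320),(155,258),(326,137)),('bf',(475,225),(240,300),(325,105)),('far',(450,118),(325,345),(324,70))]:
    X=tri([(t,*g(10,370,175,*a)),(s,*g(10,250,250,*b)),(w,*c)]);print(n,X[0].round(4),np.array(X[1]).tolist());P[n]=X[0]
d=P['far']-P['near'];print(np.linalg.norm(d),np.degrees(np.arctan2(d[1],d[0])),np.linalg.norm(P['bf']-P['bn']),sum(P.values())/4)
```

```text
near [ 0.5426 -0.2085  0.1276] [[-0.3, 0.5], [-0.4, 0.2], [-0.0, -2.7]]
bn [ 0.5716 -0.2052  0.1247] [[-0.3, 0.3], [-0.3, 0.2], [0.2, -1.7]]
bf [ 0.5981 -0.2016  0.1242] [[-0.7, 0.0], [-0.7, 0.3], [0.2, -1.7]]
far [ 0.6269 -0.1974  0.1248] [[-0.2, 0.1], [-0.3, 0.2], [-0.1, -0.9]]
0.08508998255527063 7.47185626801262 0.026710055470373632 [ 0.58480929 -0.20317244  0.12534827]
```

>>> {"api": "servo_tool", "payload": {"increments": [{"travel": [16, 2, 27], "hand": 0.83, "yaw": 0}, {"travel": [16, 2, 27], "hand": 0.83, "yaw": 0}, {"travel": [0, 0, 20], "hand": 0.83, "yaw": 0}, {"travel": [0, 0, 20], "hand": 0.83, "yaw": 0}, {"travel": [0, 0, 10], "hand": 0.83, "yaw": 0}, {"travel": [0, 0, 10], "hand": 0.83, "yaw": 0}, {"travel": [0, 0, 0], "hand": 0.83, "yaw": 0}]}}

```text
t: 7.2
tcp_pos: [0.5656, -0.2059, 0.1075]
tool_rot: [0.965, 0.062, 0.254, 0.018]
force: [-0.1, -0.4, 0.2]
finger_gap: 0.169
```

```bash
python3 st.py; python3 -c "
from h import *
for n in ['wrist','scene','top']: snap(n,n+'2')
for nm,f,(x,y,w,h) in [('ps','pics/scene2.png',(235,225,80,80)),('pt','pics/top2.png',(370,165,70,70))]:
    c=cv2.imread(f)[y:y+h,x:x+w];cv2.imwrite('pics/%s2.png'%nm,cv2.resize(c,None,fx=7,fy=7,interpolation=cv2.INTER_CUBIC))"
```

```text
7.2 [-0.695  0.609  1.957  1.111  0.357 -0.271] [ 0.5656 -0.2059  0.1075] 0.169 [-0.09 -0.41  0.21]
[[0.863, 0.112, 0.492], [0.129, -0.992, -0.002], [0.488, 0.066, -0.87]]
lean 29.49 dir -0.3
```

View pics/wrist2.png

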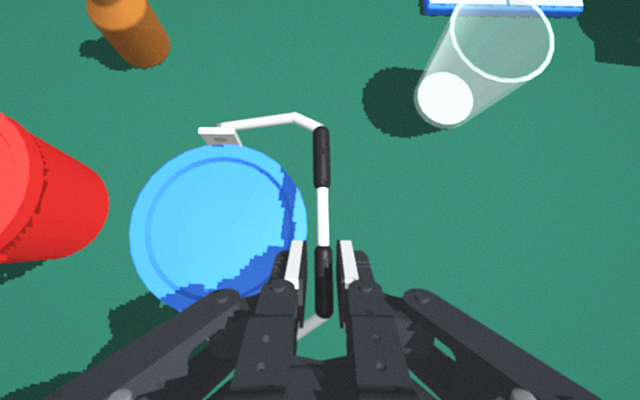

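View pics/ps2.png

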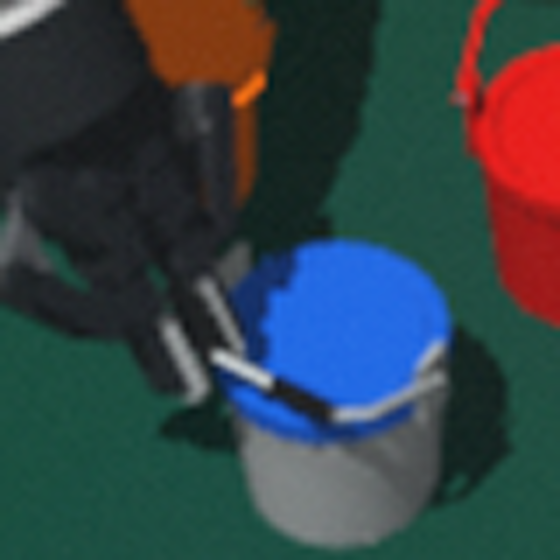

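>>> {"api": "servo_tool", "payload": {"increments": [{"travel": [0, -1.6, -0.1], "hand": 0.83, "yaw": 0}, {"travel": [0.1, -1.6, -0.1], "hand": 0.83, "yaw": 0}, {"travel": [1.6, -1.6, -2.9], "hand": 0.83, "yaw": 0}, {"travel": [1.6, -1.6, -2.9], "hand": 0.83, "yaw": 0}, {"travel": [1.5, -2, -2.7], "hand": 0.83, "yaw": 0}, {"travel": [1.5, -2, -2.7], "hand": 0.83, "yaw": 0}, {"travel": [1.3, -2.3, -2.4], "hand": 0.83, "yaw": 0}, {"travel": [1.3, -2.4, -2.4], "hand": 0.83, "yaw": 0}, {"travel": [1.2, -2.7, -2.2], "hand": 0.83, "yaw": 0}, {"travel": [1.2, -2.7, -2.2], "hand": 0.83, "yaw": 0}]}}

```text
t: 8.35
tcp_pos: [0.5617, -0.184, 0.1304]
tool_rot: [0.965, 0.062, 0.254, 0.017]
force: [-0.7, -0.2, -0.3]
finger_gap: 0.171
```

```bash
python3 st.py; python3 -c "
from h import *
for n in ['wrist','scene']: snap(n,n+'3')
for nm,f,(x,y,w,h) in [('ps','pics/scene3.png',(235,225,80,80))]:
    c=cv2.imread(f)[y:y+h,x:x+w];cv2.imwrite('pics/%s3.png'%nm,cv2.resize(c,None,fx=7,fy=7,interpolation=cv2.INTER_CUBIC))"
```

```text
8.35 [-0.662  0.553  1.976  1.026  0.359 -0.151] [ 0.5617 -0.184   0.1304] 0.171 [-0.67 -0.17 -0.27]
[[0.863, 0.111, 0.492], [0.129, -0.992, -0.002], [0.488, 0.065, -0.871]]
lean 29.48 dir -0.3
```

View pics/wrist3.png

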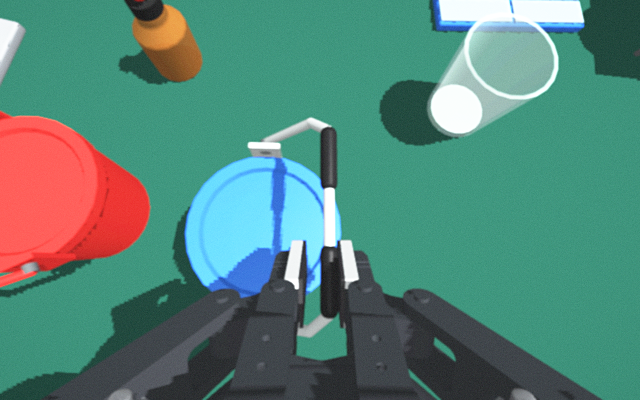

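View pics/ps3.png

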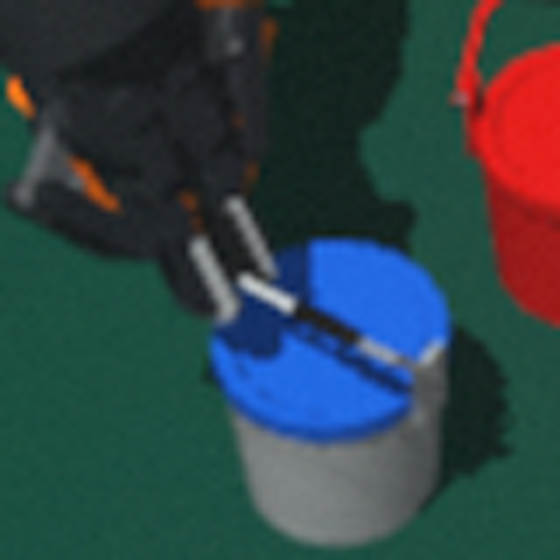

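>>> {"api": "servo_tool", "payload": {"increments": [{"travel": [1, -3, -1.9], "hand": 0.83, "yaw": 0}, {"travel": [1, -3, -1.9], "hand": 0.83, "yaw": 0}, {"travel": [0.8, -3.2, -1.5], "hand": 0.83, "yaw": 0}, {"travel": [0.8, -3.2, -1.5], "hand": 0.83, "yaw": 0}, {"travel": [0.6, -3.4, -1.2], "hand": 0.83, "yaw": 0}, {"travel": [0.6, -3.4, -1.2], "hand": 0.83, "yaw": 0}, {"travel": [0.4, -3.5, -0.9], "hand": 0.83, "yaw": 0}, {"travel": [0.4, -3.5, -0.9], "hand": 0.83, "yaw": 0}, {"travel": [0.2, -3.6, -0.4], "hand": 0.83, "yaw": 0}, {"travel": [0.2, -3.6, -0.4], "hand": 0.83, "yaw": 0}, {"travel": [0, 0, 0], "hand": 0.83, "yaw": 0}]}}

```text
t: 9.55
tcp_pos: [0.5571, -0.1496, 0.141]
tool_rot: [0.965, 0.062, 0.254, 0.017]
force: [-0.3, -0.3, 0.3]
finger_gap: 0.171
```

```bash
python3 st.py; python3 -c "
from h import *
for n in ['wrist','scene','top']: snap(n,n+'4')
for nm,f,(x,y,w,h) in [('ps','pics/scene4.png',(235,225,80,80)),('pt','pics/top4.png',(365,175,70,70))]:
    c=cv2.imread(f)[y:y+h,x:x+w];cv2.imwrite('pics/%s4.png'%nm,cv2.resize(c,None,fx=7,fy=7,interpolation=cv2.INTER_CUBIC))"
```

```text
9.55 [-0.604  0.517  2.01   1.021  0.332 -0.095] [ 0.5571 -0.1496  0.141 ] 0.171 [-0.31 -0.29  0.34]
[[0.864, 0.112, 0.492], [0.129, -0.992, -0.002], [0.487, 0.065, -0.871]]
lean 29.45 dir -0.2
```

View pics/wrist4.png

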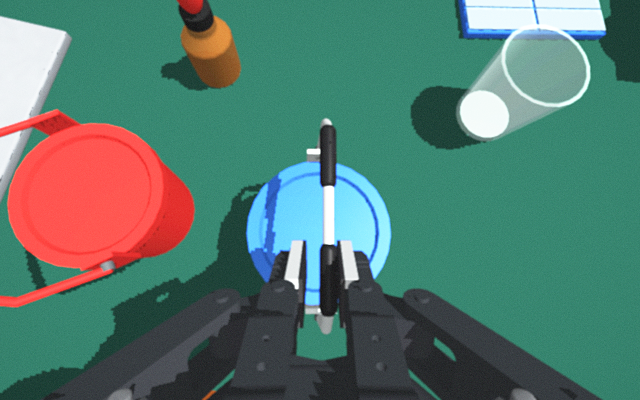

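View pics/ps4.png

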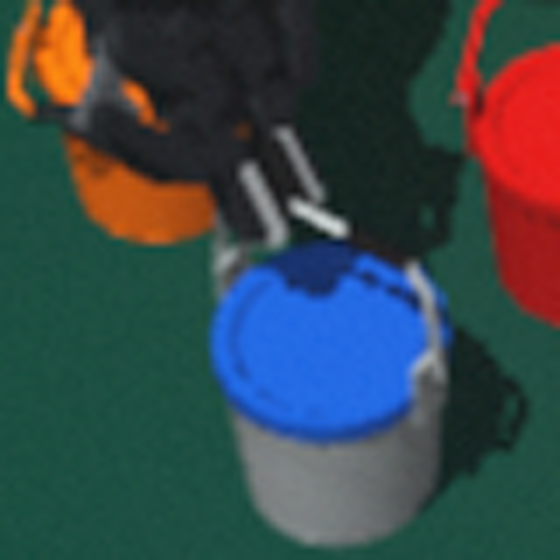

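View pics/pt4.png

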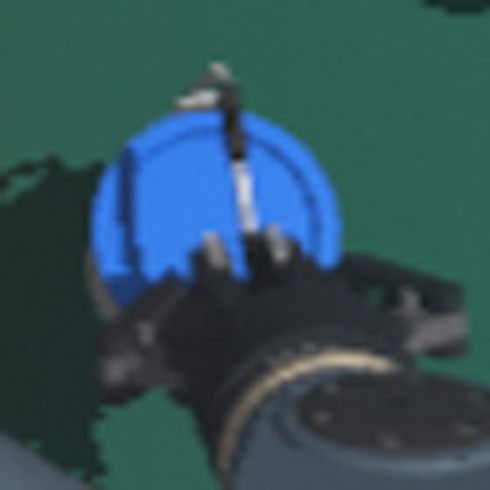

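Run:
```python
from h import *
s=ld('scene4');t=ld('top4');w=ld('wrist4')
g=lambda k,x,y,u,v:((u+.5)/k-.5+x,(v+.5)/k-.5+y)
X=tri([(t,*g(7,365,175,243,197)),(s,*g(7,235,225,319,218)),(w,328.5,216)]);print(X)
print(tri([(t,*g(7,365,175,243,197)),(w,328.5,216)]))
for c in ((.578,-.1497,.158),): print(proj(t,c),proj(s,c),proj(w,c), g(7,365,175,243,197),g(7,235,225,319,218))
b=tri([(t,*g(7,365,175,250,232)),(w,328.5,243)])[0];f=tri([(t,*g(7,365,175,235,160)),(w,328,186)])[0];print(b,f,np.linalg.norm(b-f),np.degrees(np.arctan2(f[1]-b[1],f[0]-b[0])))
```

```text
(array([ 0.57641222, -0.14916475,  0.15875686]), [array([-0.3,  0.3]), array([-0.5,  0. ]), array([-0.1, -3.7])])
(array([ 0.57364118, -0.14806799,  0.17236439]), [array([0.1, 0.4]), array([-0.6, -2.4])])
[399.11731726 202.43299821] [279.93105046 256.34145741] [329.76995559 209.3264756 ] (399.2857142857143, 202.71428571428572) (280.14285714285717, 255.71428571428572)
[ 0.56167578 -0.14963332  0.1725457 ] [ 0.59196768 -0.14870922  0.149113  ] 0.03830854602439431 1.7473537478168444
```

>>> {"api": "servo_tool", "payload": {"increments": [{"travel": [0, 1.6, 0], "hand": 0.83, "yaw": 0}, {"travel": [0, 1.6, 0], "hand": 0.85, "yaw": 0}, {"travel": [0, 0, 0], "hand": 0.9, "yaw": 0}, {"travel": [0, 0, 0], "hand": 0.95, "yaw": 0}, {"travel": [0, 0, 0], "hand": 1, "yaw": 0}, {"travel": [0, 0, 0], "hand": 1, "yaw": 0}, {"travel": [0, 0, 0], "hand": 1, "yaw": 0}], "newtons": 100}}

```text
t: 10.4
tcp_pos: [0.5579, -0.154, 0.1416]
tool_rot: [0.965, 0.062, 0.254, 0.018]
force: [-2.4, -0.3, 2.5]
finger_gap: 0.054
```

```bash
python3 st.py; python3 -c "
from h import *
for n in ['wrist']: snap(n,n+'5')"
```

```text
10.4 [-0.611  0.518  2.006  1.014  0.336 -0.093] [ 0.5579 -0.154   0.1416] 0.054 [-2.36 -0.3   2.49]
[[0.863, 0.11, 0.492], [0.129, -0.992, -0.004], [0.488, 0.066, -0.87]]
lean 29.5 dir -0.4
```

View pics/wrist5.png

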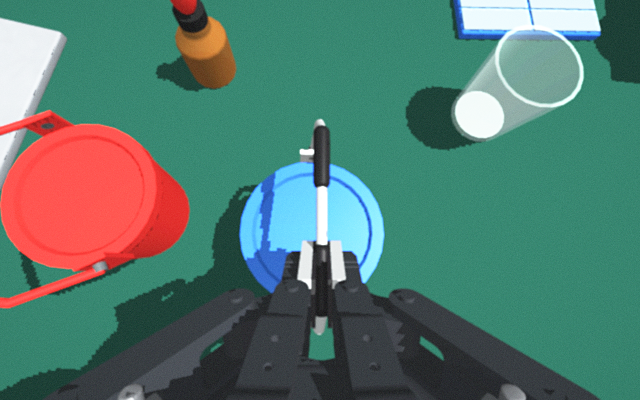

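>>> {"api": "servo_tool", "payload": {"increments": [{"travel": [1, 0.1, -1.7], "hand": 1, "yaw": 0}, {"travel": [1, 0.1, -1.7], "hand": 1, "yaw": 0}, {"travel": [1, 0.1, -1.7], "hand": 1, "yaw": 0}, {"travel": [1.5, 0.2, -2.6], "hand": 1, "yaw": 0}, {"travel": [1.5, 0.2, -2.6], "hand": 1, "yaw": 0}, {"travel": [1.5, 0.2, -2.6], "hand": 1, "yaw": 0}, {"travel": [0, 0, 0], "hand": 1, "yaw": 0}, {"travel": [0, 0, 0], "hand": 1, "yaw": 0}]}}

```text
t: 11.25
tcp_pos: [0.5581, -0.1535, 0.1565]
tool_rot: [0.965, 0.062, 0.254, 0.018]
force: [0.1, -0.4, -6.7]
finger_gap: 0.056
```

```bash
python3 st.py; python3 -c "
from h import *
for n in ['wrist','scene']: snap(n,n+'6')
for nm,f,(x,y,w,h) in [('ps','pics/scene6.png',(235,225,80,80))]:
    c=cv2.imread(f)[y:y+h,x:x+w];cv2.imwrite('pics/%s6.png'%nm,cv2.resize(c,None,fx=7,fy=7,interpolation=cv2.INTER_CUBIC))"
```

```text
11.25 [-0.61   0.486  1.994  0.917  0.36   0.011] [ 0.5581 -0.1535  0.1565] 0.056 [ 0.09 -0.41 -6.71]
[[0.863, 0.111, 0.492], [0.129, -0.992, -0.003], [0.488, 0.066, -0.87]]
lean 29.49 dir -0.3
```

View pics/wrist6.png

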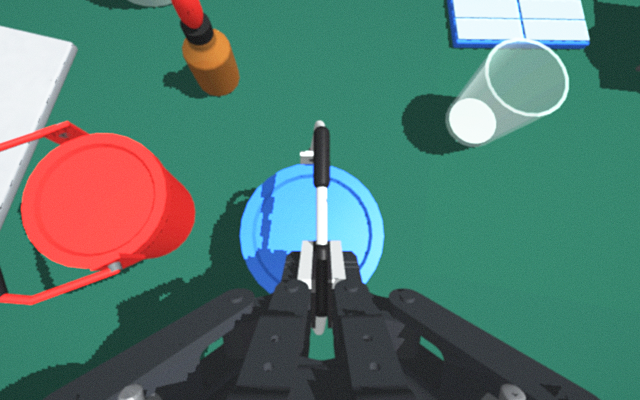

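View pics/ps6.png

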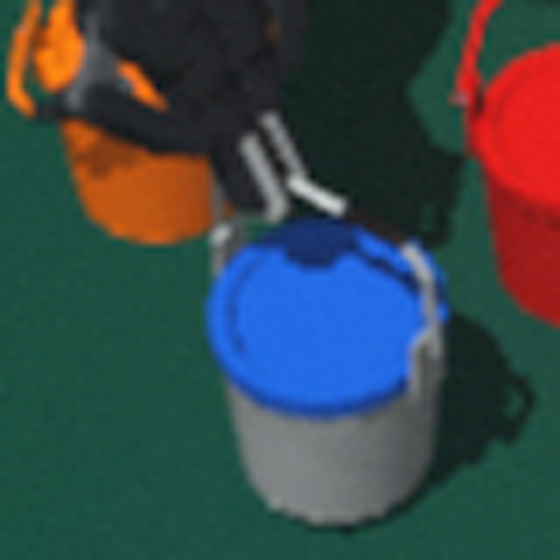

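>>> {"api": "servo_tool", "payload": {"increments": [{"travel": [2.5, 0.3, -4.4], "hand": 1, "yaw": 0}, {"travel": [5, 0.6, -8.7], "hand": 1, "yaw": 0}, {"travel": [8, 1, -14], "hand": 1, "yaw": 0}, {"travel": [10, 1.3, -17.4], "hand": 1, "yaw": 0}, {"travel": [10, 1.3, -17.4], "hand": 1, "yaw": 0}, {"travel": [10, 1.3, -17.4], "hand": 1, "yaw": 0}, {"travel": [10, 1.3, -17.4], "hand": 1, "yaw": 0}, {"travel": [10, 1.3, -17.4], "hand": 1, "yaw": 0}, {"travel": [10, 1.3, -17.4], "hand": 1, "yaw": 0}, {"travel": [8, 1, -14], "hand": 1, "yaw": 0}, {"travel": [5, 0.6, -8.7], "hand": 1, "yaw": 0}, {"travel": [2.5, 0.3, -4.4], "hand": 1, "yaw": 0.5}, {"travel": [0, 0, 0], "hand": 1, "yaw": 1.5}, {"travel": [0, 0, 0], "hand": 1, "yaw": 2.5}, {"travel": [0, 0, 0], "hand": 1, "yaw": 3}, {"travel": [0, 0, 0], "hand": 1, "yaw": 2.5}, {"travel": [0, 0, 0], "hand": 1, "yaw": 2}, {"travel": [0, 0, 0], "hand": 1, "yaw": 1}, {"travel": [0, 0, 0], "hand": 1, "yaw": 0.5}, {"travel": [0, 0, 0], "hand": 1, "yaw": 0}]}}

```text
t: 13.35
tcp_pos: [0.5596, -0.1527, 0.3389]
tool_rot: [0.966, -0.052, 0.254, -0.013]
force: [0.4, 0.8, -6.6]
finger_gap: 0.056
```

```bash
python3 st.py
```

```text
13.35 [-0.607  0.185  1.777  0.404  0.787  0.841] [ 0.5596 -0.1527  0.3389] 0.056 [ 0.37  0.84 -6.56]
[[0.866, -0.094, 0.491], [-0.107, -0.994, -0.002], [0.488, -0.051, -0.871]]
lean 29.41 dir -0.2
```

>>> {"api": "servo_tool", "payload": {"increments": [{"travel": [-0.7, -6, 0], "hand": 1, "yaw": 0}, {"travel": [-1.4, -12, 0], "hand": 1, "yaw": 0}, {"travel": [-2.1, -18, 0], "hand": 1, "yaw": 0}, {"travel": [-2.8, -24, -0.2], "hand": 1, "yaw": 0}, {"travel": [-2.8, -24, -0.2], "hand": 1, "yaw": 0}, {"travel": [-2.8, -24, -0.2], "hand": 1, "yaw": 0}, {"travel": [-2.8, -24, -0.2], "hand": 1, "yaw": 0}, {"travel": [-2.8, -24, -0.2], "hand": 1, "yaw": 0}, {"travel": [-2.8, -24, -0.2], "hand": 1, "yaw": 0}, {"travel": [-2.8, -24, -0.2], "hand": 1, "yaw": 0}, {"travel": [-2.8, -24, -0.2], "hand": 1, "yaw": 0}, {"travel": [-2.8, -24, -0.2], "hand": 1, "yaw": 0}, {"travel": [-2.1, -18, 0], "hand": 1, "yaw": 0}, {"travel": [-1.4, -12, 0], "hand": 1, "yaw": 0}, {"travel": [-0.7, -6, 0], "hand": 1, "yaw": 0}, {"travel": [0, 0, 0], "hand": 1, "yaw": 0}, {"travel": [0, 0, 0], "hand": 1, "yaw": 0}]}}

```text
t: 15.05
tcp_pos: [0.5566, 0.1372, 0.339]
tool_rot: [0.966, -0.052, 0.254, -0.013]
force: [-0.0, -0.8, -6.0]
finger_gap: 0.059
```

```bash
python3 st.py; python3 -c "
from h import *
for n in ['wrist','scene','top']: snap(n,n+'7')
for nm,f,(x,y,w,h) in [('ps','pics/scene7.png',(315,100,80,120)),('pt','pics/top7.png',(220,140,90,90))]:
    c=cv2.imread(f)[y:y+h,x:x+w];cv2.imwrite('pics/%s7.png'%nm,cv2.resize(c,None,fx=6,fy=6,interpolation=cv2.INTER_CUBIC)[:600])"
```

```text
15.05 [ 0.065  0.173  1.793 -0.055  0.663  1.778] [0.5566 0.1372 0.339 ] 0.059 [-0.05 -0.85 -6.01]
[[0.866, -0.094, 0.492], [-0.107, -0.994, -0.002], [0.489, -0.051, -0.871]]
lean 29.45 dir -0.3
```

View pics/wrist7.png

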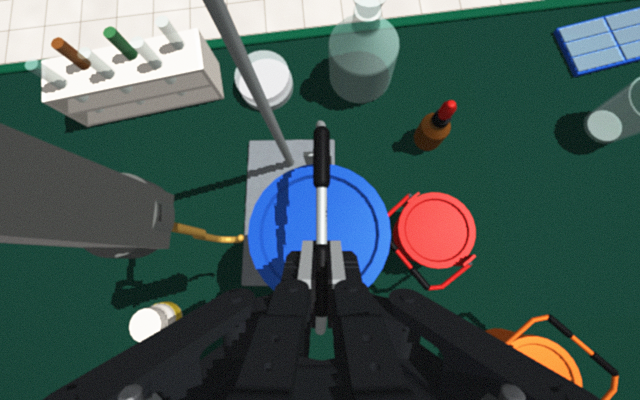

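View pics/ps7.png

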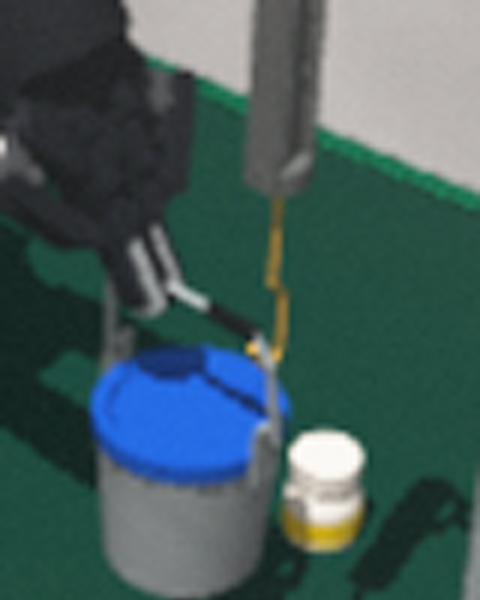

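View pics/pt7.png

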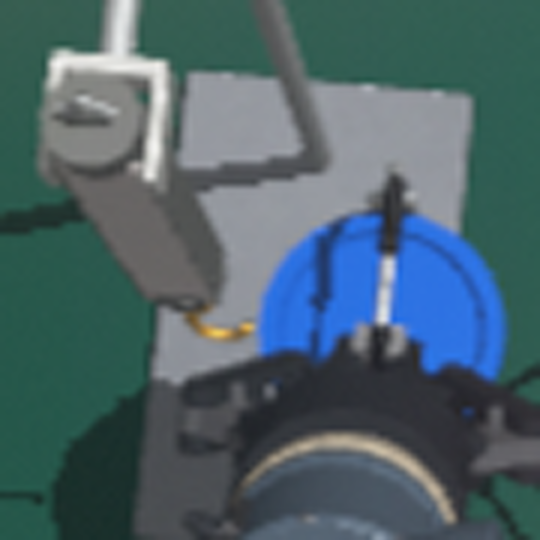

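Run:
```python
from h import *
s0=ld('scene0');t0=ld('top0');s=ld('scene7');t=ld('top7');w=ld('wrist7')
g=lambda k,x,y,u,v:((u+.5)/k-.5+x,(v+.5)/k-.5+y)
tt=g(8,220,140,333,437);ts=g(8,345,110,96,384)
print('tip tw',tri([(t0,*tt),(w,242,238)]));print('tip sw',tri([(s0,*ts),(w,242,238)]));print('all',tri([(t0,*tt),(s0,*ts),(w,242,238)]))
mt=g(6,220,140,386,291);ms=g(6,315,100,193,300)
print('mid',tri([(t,*mt),(s,*ms),(w,321,214)]),tri([(t,*mt),(s,*ms)])[0])
print('mid expected',[.5566+.0206,.1372-.0028,.3555], [proj(c,[.5772,.1344,.3555]).round(1) for c in (t,s,w)],mt,ms)
X=[.5777,.2016,.28]; 
cv2.imwrite('pics/w7c.png',cv2.resize(w['pixels'][190:270,150:350],None,fx=4,fy=4,interpolation=cv2.INTER_CUBIC))
```

```text
tip tw (array([0.57392492, 0.18844211, 0.30059711]), [array([0.2, 0.3]), array([-0.7, -0.9])])
tip sw (array([0.57511619, 0.19155495, 0.29195138]), [array([-0.4,  0.1]), array([-1.6, -1.2])])
all (array([0.57564919, 0.19042307, 0.29310779]), [array([-0.3,  0.2]), array([-0.5,  0.1]), array([-0.4, -2.4])])
mid (array([0.57706111, 0.13517755, 0.35287835]), [array([-0.9, -0.1]), array([-0.9,  0.2]), array([-0.2, -3.6])]) [0.57814775 0.1346828  0.35365521]
mid expected [0.5771999999999999, 0.1344, 0.3555] [array([283.3, 187.6]), array([345.7, 149.1]), array([322.2, 209. ])] (283.9166666666667, 188.08333333333334) (346.75, 149.58333333333334)
```

View pics/w7c.png

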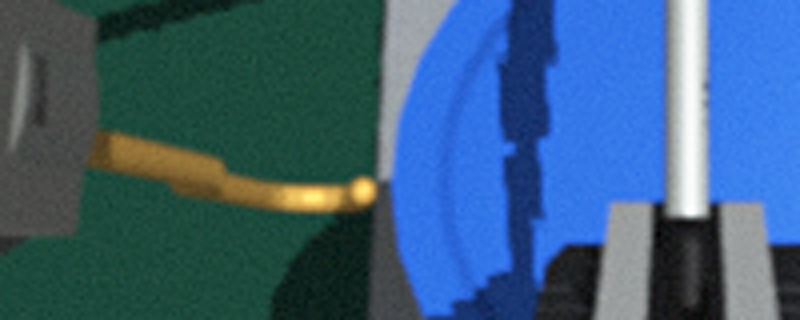

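>>> {"api": "servo_tool", "payload": {"increments": [{"travel": [-1.7, -1.8, 2.6], "hand": 1, "yaw": 0}, {"travel": [-3.4, -3.5, 5.3], "hand": 1, "yaw": 0}, {"travel": [-5.1, -5.3, 7.9], "hand": 1, "yaw": 0}, {"travel": [-5.1, -5.3, 7.9], "hand": 1, "yaw": 0}, {"travel": [-5.1, -5.3, 7.9], "hand": 1, "yaw": 0}, {"travel": [-3.4, -3.5, 5.3], "hand": 1, "yaw": 0}, {"travel": [-1.7, -1.8, 2.6], "hand": 1, "yaw": 0}, {"travel": [-1.5, -1.8, 2.7], "hand": 1, "yaw": 0}, {"travel": [0, 0, 0], "hand": 1, "yaw": 0}, {"travel": [0, 0, 0], "hand": 1, "yaw": 0}]}}

```text
t: 16.2
tcp_pos: [0.5573, 0.1679, 0.2908]
tool_rot: [0.966, -0.052, 0.254, -0.012]
force: [0.3, -0.2, -7.1]
finger_gap: 0.056
```

```bash
python3 st.py; python3 -c "
from h import *
for n in ['wrist','scene','top']: snap(n,n+'8')
cv2.imwrite('pics/w8.png',cv2.resize(cv2.imread('pics/wrist8.png')[170:290,190:390],None,fx=4,fy=4,interpolation=cv2.INTER_CUBIC))
for nm,f,(x,y,w,h) in [('ps','pics/scene8.png',(320,110,70,70)),('pt','pics/top8.png',(240,160,60,60))]:
    c=cv2.imread(f)[y:y+h,x:x+w];cv2.imwrite('pics/%s8.png'%nm,cv2.resize(c,None,fx=8,fy=8,interpolation=cv2.INTER_CUBIC)[:600])"
```

```text
16.2 [ 0.137  0.254  1.839 -0.136  0.542  1.914] [0.5573 0.1679 0.2908] 0.056 [ 0.33 -0.2  -7.06]
[[0.865, -0.094, 0.493], [-0.106, -0.994, -0.003], [0.49, -0.05, -0.87]]
lean 29.52 dir -0.3
```

View pics/w8.png

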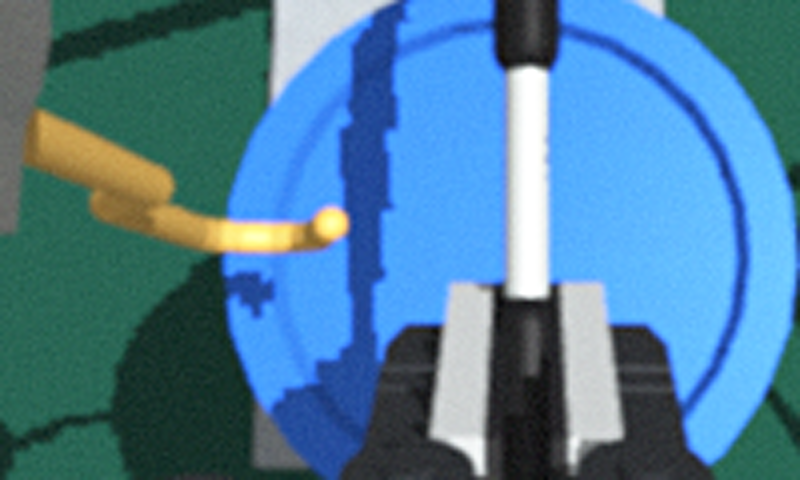

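View pics/ps8.png

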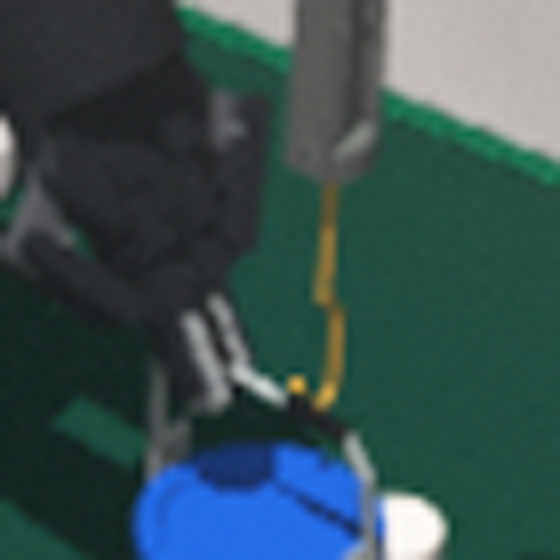

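View pics/pt8.png

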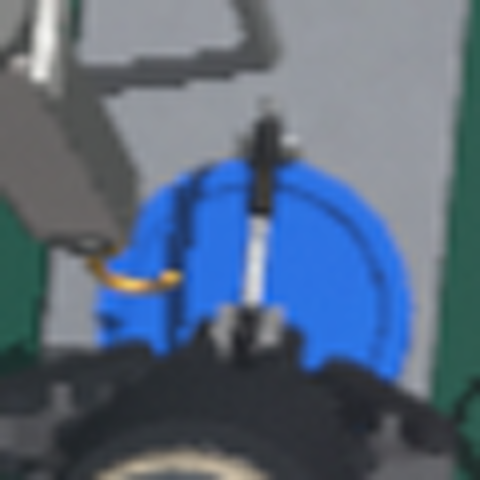

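Run:
```python
from h import *
s=ld('scene8');t=ld('top8');w=ld('wrist8')
g=lambda k,x,y,u,v:((u+.5)/k-.5+x,(v+.5)/k-.5+y)
tip=[(t,*g(8,240,160,172,276)),(s,*g(8,320,110,297,384)),(w,*g(4,190,170,332,222))]
print('tip',tri(tip),tri(tip[:2])[0],tri(tip[1:])[0])
mid=[(t,*g(8,240,160,255,262)),(w,*g(4,190,170,528,181))]
print('mid',tri(mid)); 
M=[.5573+.0206,.1651,.3073]
for c in (t,s,w): print(proj(c,M))
print(mid[0][1:],mid[1][1:])
# sightline heights along bar in scene: bar crossing
```

```text
tip (array([0.57602765, 0.19096484, 0.29301504]), [array([-0.4,  0.2]), array([-0.4,  0. ]), array([ 0.3, -2.6])]) [0.57687063 0.19043707 0.29366516] [0.5755618  0.19207275 0.29205178]
mid (array([0.57452629, 0.16461613, 0.31665801]), [array([-0.3,  0.3]), array([ 1.5, -1.9])])
[271.29812403 192.02941387]
[351.7633536  158.02428165]
[322.25221896 208.98483321]
(271.4375, 192.3125) (321.625, 214.875)
```

>>> {"api": "servo_tool", "payload": {"increments": [{"travel": [-0.2, -2, 0], "hand": 1, "yaw": 0}, {"travel": [-0.4, -4, 0], "hand": 1, "yaw": 0}, {"travel": [-0.5, -5, 0], "hand": 1, "yaw": 0}, {"travel": [-0.5, -5, 0], "hand": 1, "yaw": 0}, {"travel": [-0.5, -5, 0], "hand": 1, "yaw": 0}, {"travel": [-0.5, -5, 0], "hand": 1, "yaw": 0}, {"travel": [-0.5, -5, 0], "hand": 1, "yaw": 0}, {"travel": [-0.3, -3, 0], "hand": 1, "yaw": 0}, {"travel": [-0.1, -1, 0], "hand": 1, "yaw": 0}, {"travel": [0, 0, 0], "hand": 1, "yaw": 0}]}}

```text
t: 17.35
tcp_pos: [0.5572, 0.2033, 0.2905]
tool_rot: [0.966, -0.052, 0.254, -0.012]
force: [1.1, -0.2, -6.2]
finger_gap: 0.053
```

```bash
cat > v.py <<'E'
import sys
from h import *
k=sys.argv[1]
for n in ['wrist','scene']: snap(n,n+k)
cv2.imwrite('pics/w%s.png'%k,cv2.resize(cv2.imread('pics/wrist%s.png'%k)[150:300,240:440],None,fx=4,fy=4,interpolation=cv2.INTER_CUBIC))
x,y,w,h=335,110,60,75
c=cv2.imread('pics/scene%s.png'%k)[y:y+h,x:x+w];cv2.imwrite('pics/ps%s.png'%k,cv2.resize(c,None,fx=8,fy=8,interpolation=cv2.INTER_CUBIC))
E
python3 st.py; python3 v.py 9
```

```text
17.35 [ 0.216  0.275  1.807 -0.204  0.565  2.039] [0.5572 0.2033 0.2905] 0.053 [ 1.09 -0.19 -6.22]
[[0.866, -0.094, 0.492], [-0.106, -0.994, -0.003], [0.489, -0.05, -0.871]]
lean 29.47 dir -0.3
```

View pics/w9.png

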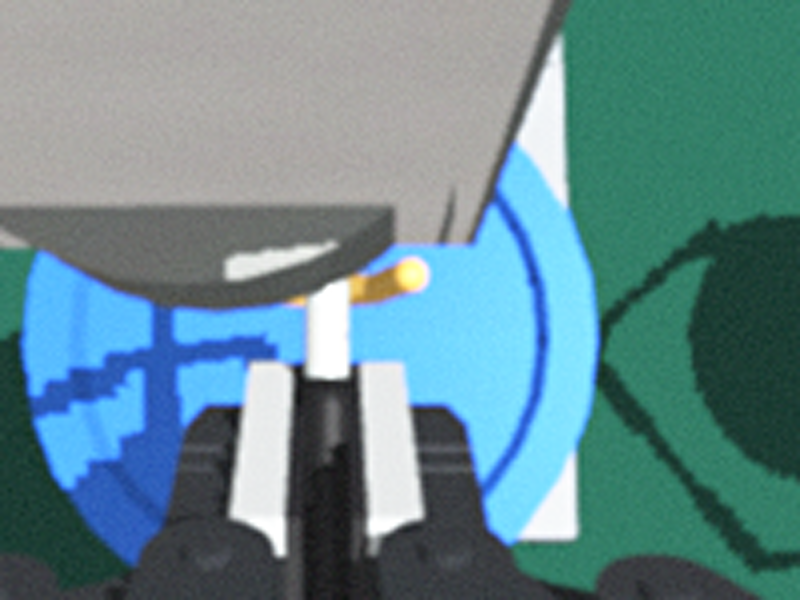

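View pics/ps9.png

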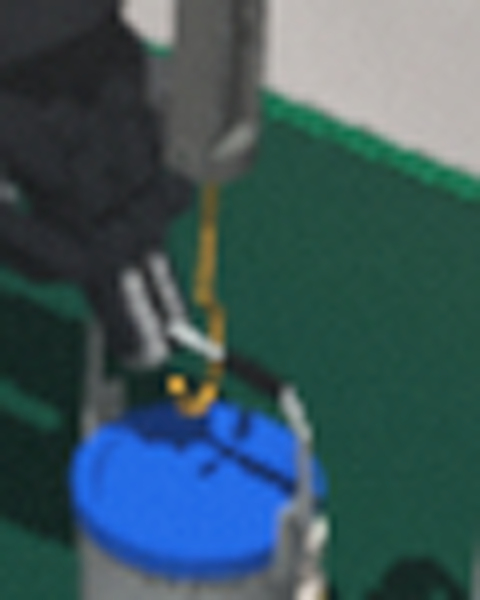

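>>> {"api": "servo_tool", "payload": {"increments": [{"travel": [-0.5, 0, 0.9], "hand": 1, "yaw": 0}, {"travel": [-1, 0.1, 1.7], "hand": 1, "yaw": 0}, {"travel": [-1.5, 0.1, 2.6], "hand": 1, "yaw": 0}, {"travel": [-1.5, 0.1, 2.6], "hand": 1, "yaw": 0}, {"travel": [-1.5, 0.1, 2.6], "hand": 1, "yaw": 0}, {"travel": [-1.5, 0.1, 2.6], "hand": 1, "yaw": 0}, {"travel": [-1.5, 0.1, 2.6], "hand": 1, "yaw": 0}, {"travel": [-1, 0.1, 1.7], "hand": 1, "yaw": 0}, {"travel": [-1, 0.1, 1.7], "hand": 1, "yaw": 0}, {"travel": [-0.5, 0, 0.9], "hand": 1, "yaw": 0}, {"travel": [-0.5, 0, 0.9], "hand": 1, "yaw": 0}, {"travel": [-0.5, 0, 0.9], "hand": 1, "yaw": 0}, {"travel": [-0.5, 0, 0.9], "hand": 1, "yaw": 0}, {"travel": [-0.5, 0, 0.9], "hand": 1, "yaw": 0}, {"travel": [-0.5, 0, 0.9], "hand": 1, "yaw": 0}, {"travel": [-0.5, 0, 0.9], "hand": 1, "yaw": 0}, {"travel": [-0.5, 0, 0.9], "hand": 1, "yaw": 0}, {"travel": [-0.5, 0, 0.9], "hand": 1, "yaw": 0}]}}

```text
t: 19.25
tcp_pos: [0.5572, 0.2039, 0.2594]
tool_rot: [0.966, -0.052, 0.254, -0.012]
force: [0.4, -0.3, -5.8]
finger_gap: 0.06
```

```bash
python3 st.py; python3 v.py 10
```

```text
19.25 [ 0.218  0.321  1.846 -0.237  0.482  2.079] [0.5572 0.2039 0.2594] 0.06 [ 0.43 -0.29 -5.81]
[[0.865, -0.094, 0.492], [-0.106, -0.994, -0.003], [0.49, -0.05, -0.87]]
lean 29.49 dir -0.3
```

View pics/w10.png

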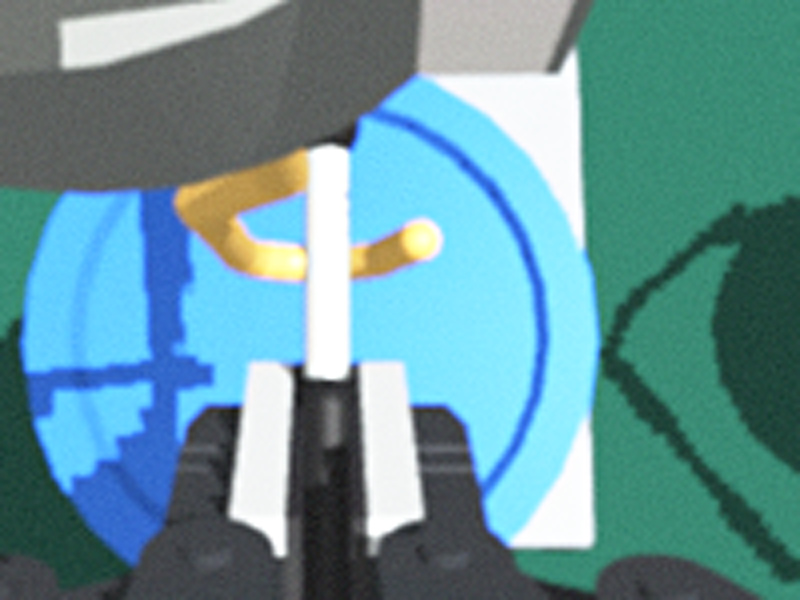

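View pics/ps10.png

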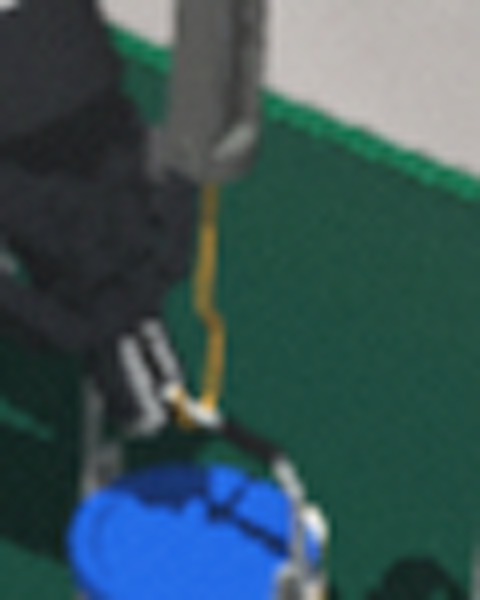

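>>> {"api": "servo_tool", "payload": {"increments": [{"travel": [-0.7, 0.1, 1.3], "hand": 1, "yaw": 0}, {"travel": [-1, 0.1, 1.7], "hand": 1, "yaw": 0}, {"travel": [-1, 0.1, 1.7], "hand": 1, "yaw": 0}, {"travel": [-1, 0.1, 1.7], "hand": 1, "yaw": 0}, {"travel": [-1, 0.1, 1.7], "hand": 1, "yaw": 0}, {"travel": [-1, 0.1, 1.7], "hand": 1, "yaw": 0}, {"travel": [-1, 0.1, 1.7], "hand": 1, "yaw": 0}, {"travel": [-1, 0.1, 1.7], "hand": 1, "yaw": 0}, {"travel": [-1, 0.1, 1.7], "hand": 1, "yaw": 0}, {"travel": [-1, 0.1, 1.7], "hand": 1, "yaw": 0}, {"travel": [-1, 0.1, 1.7], "hand": 1, "yaw": 0}, {"travel": [-1, 0.1, 1.7], "hand": 1, "yaw": 0}, {"travel": [-1, 0.1, 1.7], "hand": 1, "yaw": 0}, {"travel": [-1, 0.1, 1.7], "hand": 1, "yaw": 0}, {"travel": [-1, 0.1, 1.7], "hand": 1, "yaw": 0}, {"travel": [-1, 0.1, 1.7], "hand": 1, "yaw": 0}, {"travel": [-1, 0.1, 1.7], "hand": 1, "yaw": 0}, {"travel": [-1, 0.1, 1.7], "hand": 1, "yaw": 0}, {"travel": [-0.7, 0.1, 1.3], "hand": 1, "yaw": 0}, {"travel": [-0.5, 0, 0.9], "hand": 1, "yaw": 0}]}}

```text
t: 21.35
tcp_pos: [0.5568, 0.2041, 0.2219]
tool_rot: [0.966, -0.052, 0.254, -0.012]
force: [1.7, 0.8, -3.3]
finger_gap: 0.057
```

```bash
python3 st.py; python3 v.py 11
python3 - <<'E'
from h import *
import numpy as np
# average force w/o motion
E
```

```text
21.35 [ 0.218  0.382  1.889 -0.298  0.381  2.145] [0.5568 0.2041 0.2219] 0.057 [ 1.66  0.81 -3.33]
[[0.865, -0.094, 0.493], [-0.106, -0.994, -0.002], [0.49, -0.05, -0.87]]
lean 29.52 dir -0.3
```

View pics/w11.png

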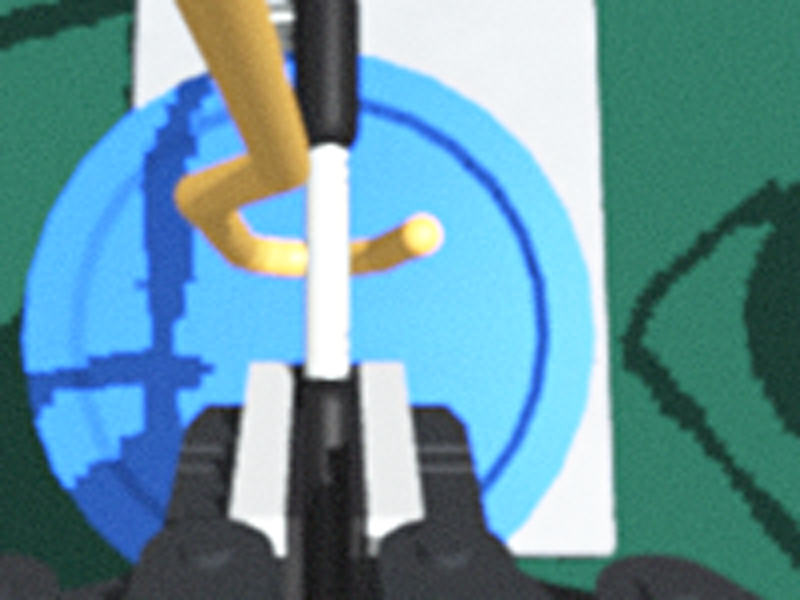

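View pics/ps11.png

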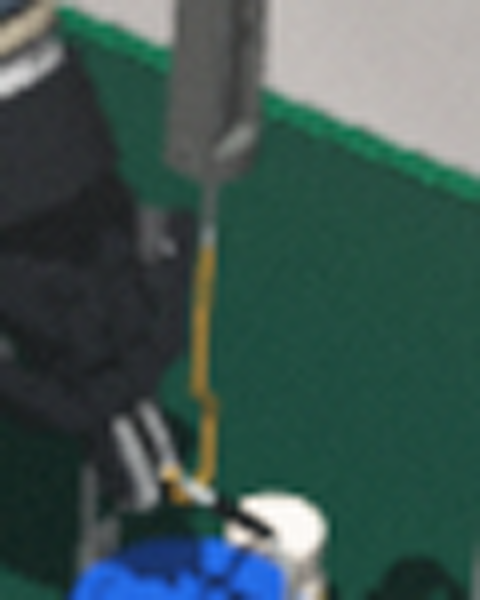

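>>> {"api": "servo_tool", "payload": {"increments": [{"travel": [-0.7, 0.1, 1.3], "hand": 1, "yaw": 0}, {"travel": [-1, 0.1, 1.7], "hand": 1, "yaw": 0}, {"travel": [-1, 0.1, 1.7], "hand": 1, "yaw": 0}, {"travel": [-1, 0.1, 1.7], "hand": 1, "yaw": 0}, {"travel": [-1, 0.1, 1.7], "hand": 1, "yaw": 0}, {"travel": [-1, 0.1, 1.7], "hand": 1, "yaw": 0}, {"travel": [-1, 0.1, 1.7], "hand": 1, "yaw": 0}, {"travel": [-1, 0.1, 1.7], "hand": 1, "yaw": 0}, {"travel": [-1, 0.1, 1.7], "hand": 1, "yaw": 0}, {"travel": [-0.7, 0.1, 1.3], "hand": 1, "yaw": 0}, {"travel": [-0.5, 0, 0.9], "hand": 1, "yaw": 0}, {"travel": [-0.5, 0, 0.9], "hand": 1, "yaw": 0}, {"travel": [-0.5, 0, 0.9], "hand": 1, "yaw": 0}, {"travel": [0, 0, 0], "hand": 1, "yaw": 0}]}}

```text
t: 22.85
tcp_pos: [0.5565, 0.2041, 0.2]
tool_rot: [0.966, -0.052, 0.254, -0.012]
force: [2.8, 1.4, -0.0]
finger_gap: 0.057
```

```bash
cat > f.py <<'E'
from h import *
F=[];T=[]
for i in range(12):
    manip.snapshot('wrist'); s=manip.sense();F.append(s['force']);T.append(s['ft_torque'])
print(s['t'],s['tcp_pos'].round(4),np.mean(F,0).round(2),np.std(F,0).round(2),np.mean(T,0).round(3))
E
python3 f.py
```

```text
23.45 [0.5565 0.2041 0.2001] [3.17 0.48 0.16] [0.61 0.35 0.38] [ 0.056 -0.206  0.104]
```

>>> {"api": "servo_tool", "payload": {"increments": [{"travel": [0.4, 0, 0.2], "hand": 1, "yaw": 0}, {"travel": [0.4, 0, 0.2], "hand": 1, "yaw": 0}, {"travel": [0, 0, 0], "hand": 1, "yaw": 0}]}}

```text
t: 23.75
tcp_pos: [0.5566, 0.204, 0.1997]
tool_rot: [0.966, -0.052, 0.254, -0.012]
force: [1.8, 2.0, -0.9]
finger_gap: 0.056
```

```bash
python3 f.py; python3 v.py 12
```

```text
24.35 [0.5567 0.2039 0.1998] [0.5  2.18 0.03] [0.55 0.53 0.5 ] [0.252 0.158 0.223]
```

View pics/wrist12.png

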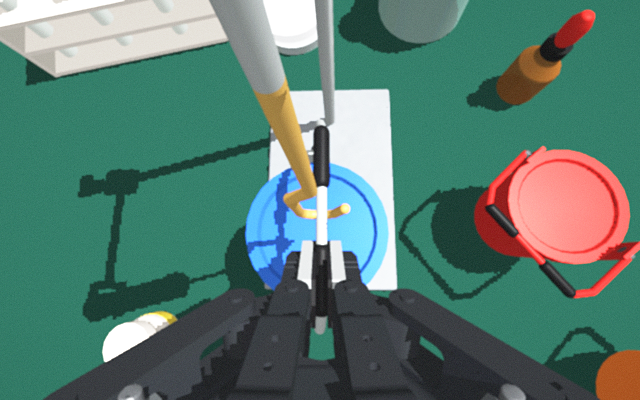

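View pics/scene12.png

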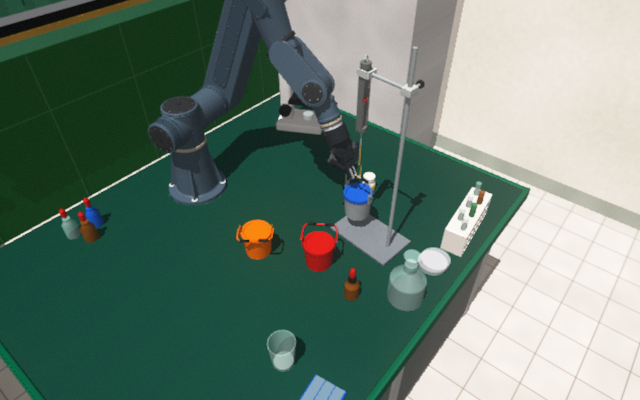

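>>> {"api": "servo_tool", "payload": {"increments": [{"travel": [0, -0.4, 0], "hand": 1, "yaw": 0}, {"travel": [0, -0.3, 0], "hand": 1, "yaw": 0}, {"travel": [0, 0, 0], "hand": 1, "yaw": 0}]}}

```text
t: 24.75
tcp_pos: [0.5568, 0.2042, 0.1997]
tool_rot: [0.966, -0.052, 0.253, -0.012]
force: [-1.3, -0.6, -0.1]
finger_gap: 0.051
```

```bash
python3 f.py
```

```text
25.35 [0.557  0.2045 0.1999] [-1.22 -1.27  0.15] [0.65 0.39 0.47] [-0.254  0.4   -0.173]
```

>>> {"api": "servo_tool", "payload": {"increments": [{"travel": [-0.2, 0.25, -0.1], "hand": 1, "yaw": 0}, {"travel": [0, 0, 0], "hand": 1, "yaw": 0}]}}

```text
t: 25.55
tcp_pos: [0.557, 0.2045, 0.2]
tool_rot: [0.966, -0.052, 0.254, -0.012]
force: [-1.4, -2.0, 0.1]
finger_gap: 0.06
```

```bash
python3 f.py
```

```text
26.15 [0.557  0.2045 0.2   ] [-1.16 -1.4   0.09] [0.64 0.5  0.54] [-0.21   0.426 -0.145]
```

>>> {"api": "servo_tool", "payload": {"increments": [{"travel": [0, 0, 0], "hand": 1, "yaw": 0}, {"travel": [0, 0, 0], "hand": 0.97, "yaw": 0}, {"travel": [0, 0, 0], "hand": 0.95, "yaw": 0}, {"travel": [0, 0, 0], "hand": 0.94, "yaw": 0}, {"travel": [0, 0, 0], "hand": 0.93, "yaw": 0}, {"travel": [0, 0, 0], "hand": 0.92, "yaw": 0}, {"travel": [0, 0, 0], "hand": 0.91, "yaw": 0}, {"travel": [0, 0, 0], "hand": 0.9, "yaw": 0}, {"travel": [0, 0, 0], "hand": 0.89, "yaw": 0}, {"travel": [0, 0, 0], "hand": 0.88, "yaw": 0}], "newtons": 20}}

```text
t: 27.15
tcp_pos: [0.5575, 0.2046, 0.2003]
tool_rot: [0.966, -0.052, 0.255, -0.013]
force: [-0.8, 0.6, 0.8]
finger_gap: 0.122
```

```bash
python3 f.py; python3 v.py 13
```

```text
27.75 [0.557  0.2044 0.2   ] [-0.22 -0.03 -0.08] [0.47 0.61 0.45] [-0.006  0.241  0.005]
```

View pics/w13.png

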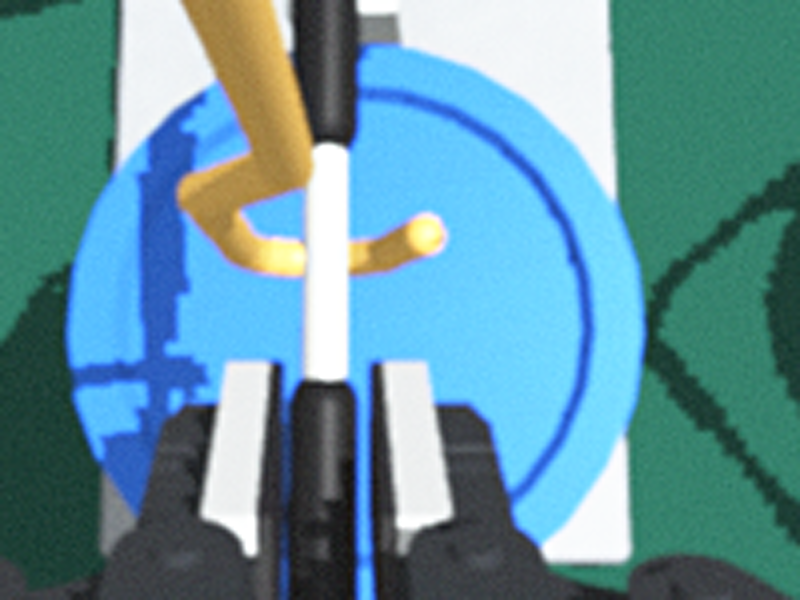

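>>> {"api": "servo_tool", "payload": {"increments": [{"travel": [0, 0, 0], "hand": 0.86, "yaw": 0}, {"travel": [0, 0, 0], "hand": 0.84, "yaw": 0}, {"travel": [0, 0, 0], "hand": 0.82, "yaw": 0}, {"travel": [0, 0, 0], "hand": 0.8, "yaw": 0}, {"travel": [0, 0, 0], "hand": 0.78, "yaw": 0}, {"travel": [0, 0, 0], "hand": 0.76, "yaw": 0}, {"travel": [0, 0, 0], "hand": 0.74, "yaw": 0}, {"travel": [0, 0, 0], "hand": 0.72, "yaw": 0}, {"travel": [0, 0, 0], "hand": 0.7, "yaw": 0}, {"travel": [0, 0, 0], "hand": 0.7, "yaw": 0}]}}

```text
t: 28.85
tcp_pos: [0.557, 0.2044, 0.2]
tool_rot: [0.966, -0.052, 0.254, -0.012]
force: [0.2, 0.9, -0.2]
finger_gap: 0.296
```

```bash
python3 f.py; python3 v.py 14
```

```text
29.45 [0.557  0.2044 0.2   ] [ 0.03  0.22 -0.24] [0.53 0.43 0.58] [-0.008  0.238  0.007]
```

View pics/w14.png

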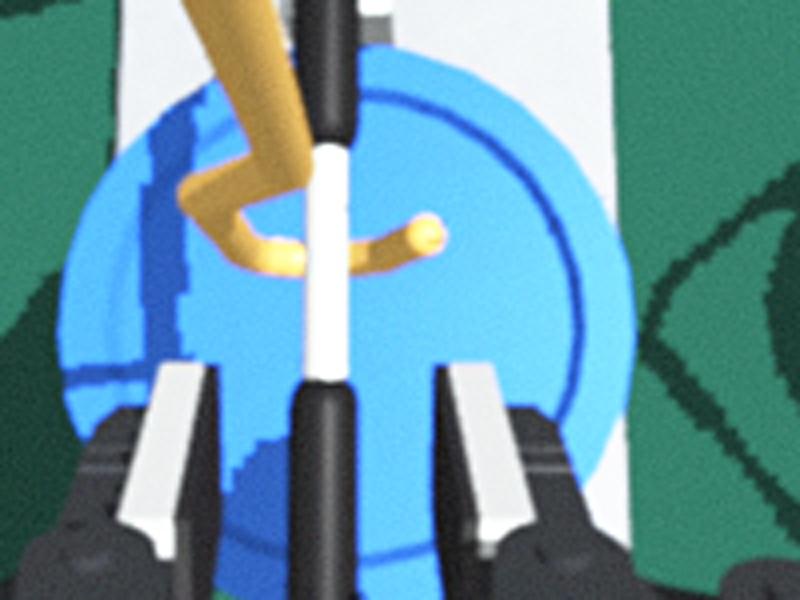

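View pics/ps14.png

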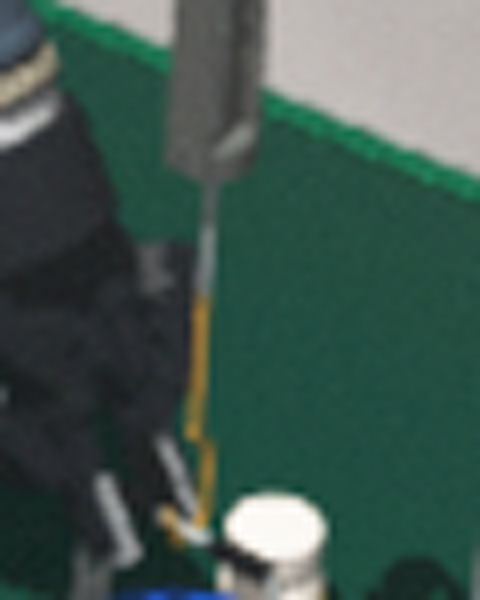

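>>> {"api": "servo_tool", "payload": {"increments": [{"travel": [0, 0, -2], "hand": 0.7, "yaw": 0}, {"travel": [0, 0, -4], "hand": 0.7, "yaw": 0}, {"travel": [0, 0, -6], "hand": 0.7, "yaw": 0}, {"travel": [0, 0, -8], "hand": 0.7, "yaw": 0}, {"travel": [-1, 0, -8], "hand": 0.7, "yaw": 0}, {"travel": [-1, 0, -10], "hand": 0.7, "yaw": 0}, {"travel": [-2, 0, -10], "hand": 0.7, "yaw": 0}, {"travel": [-3, 0, -10], "hand": 0.7, "yaw": 0}, {"travel": [-6, 1, -10], "hand": 0.7, "yaw": 0}, {"travel": [-12, 1, -12], "hand": 0.7, "yaw": 0}, {"travel": [-18, 2, -12], "hand": 0.7, "yaw": 0}, {"travel": [-20, 2, -12], "hand": 0.7, "yaw": 0}, {"travel": [-20, 2, -12], "hand": 0.7, "yaw": 0}, {"travel": [-20, 2, -12], "hand": 0.7, "yaw": 0}, {"travel": [-10, 1, -6], "hand": 0.7, "yaw": 0}, {"travel": [0, 0, 0], "hand": 0.7, "yaw": 0}, {"travel": [0, 0, 0], "hand": 0.7, "yaw": 0}]}}

```text
t: 31.25
tcp_pos: [0.3929, 0.2063, 0.2614]
tool_rot: [0.966, -0.052, 0.255, -0.013]
force: [0.7, 0.1, -0.2]
finger_gap: 0.3
```

```bash
python3 st.py
python3 - <<'E'
from h import *
for k in range(4):
    s=snap('scene','e%d'%k); 
    for _ in range(4): manip.snapshot('top')
    hsv=cv2.cvtColor(s['pixels'],cv2.COLOR_BGR2HSV);m=cv2.inRange(hsv,(105,150,60),(125,255,255));m[:, :300]=0;m[:150]=0;m[260:]=0
    M=cv2.moments(m,True);print(M['m00'],M['m10']/M['m00'],M['m01']/M['m00'])
snap('wrist','we');snap('top','te')
for f in ('e3','te'):
  p=cv2.imread('pics/%s.png'%f)
x,y,w,h=310,40,110,210
cv2.imwrite('pics/ec.png',cv2.resize(cv2.imread('pics/e3.png')[40:250,310:420],None,fx=2.8,fy=2.8,interpolation=cv2.INTER_CUBIC))
E
```

```text
31.25 [ 0.346  0.126  2.139 -0.426  0.421  2.374] [0.3929 0.2063 0.2614] 0.3 [ 0.74  0.09 -0.22]
[[0.865, -0.093, 0.494], [-0.106, -0.994, -0.002], [0.491, -0.051, -0.87]]
lean 29.57 dir -0.2
464.0 355.36206896551727 193.5969827586207
464.0 355.39870689655174 193.58189655172413
463.0 355.4341252699784 193.61771058315335
464.0 355.3663793103448 193.61637931034483
```

View pics/we.png

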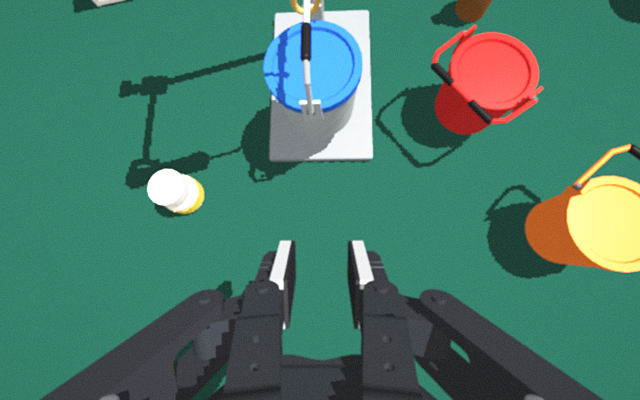

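View pics/ec.png

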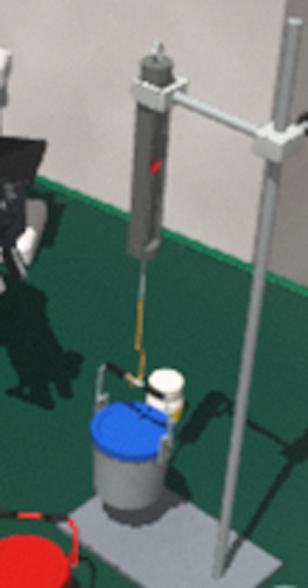

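View pics/te.png

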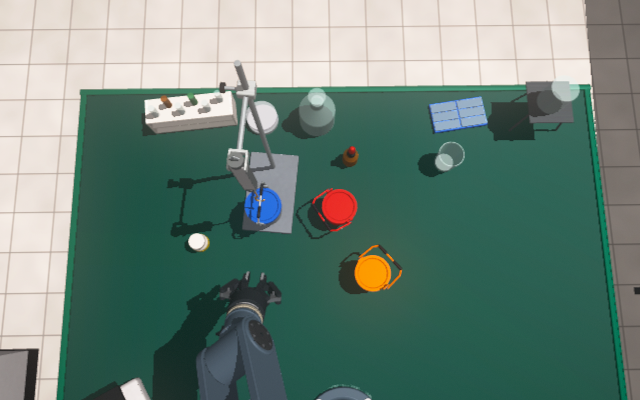

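Pail hangs free and still (centroid steady to under 0.1 px over 0.75 s), the arm is clear, and the other objects are unmoved.

```bash
python3 -c "
from h import *
print(manip.sign_off())"
```

```text
the job is handed in; nothing more can be done
None
```

The sample pail is hanging free on the balance hook by the bare middle of its bail, and the job is handed in at about 32 s of the 72 s allowed. No verdict was reported.

**How it was done**
- **Lean:** The interface has no tilt command. I leaned the tool about 29.5° back towards the robot by pushing the arm past its reach limit.
- **Bail:** I swung the bail upright with the sleeve held loosely between the pads. The camera showed no visible movement of the pail.
- **Lift and hang:** I gripped the near sleeve, lifted the pail and turned it about 13.5° to line up with the hook. I then passed the bare wire over the tip and lowered it at about 20 mm/s. I let go once the vertical force on the gripper had fallen to about zero.

**Last checks**
- **Stillness:** In four pictures over about 0.75 s the pail's image position stayed within 0.1 pixel.
- **Weight:** The stretch is about 63 mm, so the pail weighs about 6.3 N, within the scale.
- **Surroundings:** The top picture shows the stand, both other pails, dropper, beaker and jar where they were. The arm is well clear.

**What disagreed**
- **Bail angle:** It began about 27° above level, not the 10° stated for folded down.
- **Force reading:** The wrist force read 6.0 to 7.1 N while carrying the pail.
- **Side force:** Before release there was a side force of 1 to 3 N between the bar and the hook. I trimmed it to about 1.8 N, but the last trim moved nothing.
- **Release:** On release the pail tilted slightly about the bar and then settled. I saw no bounce in the pictures, but I did not record the pointer continuously.

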